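# Load the sample carrier, check its temperature and dock it

### The job

Put every sample tin that is on the bench flat into a cell of the carrier, one tin to a cell, then push the carrier along its rail to the first station until it clicks into the detent. There take the probe thermometer from its stand, dip its tip well down into the beaker on the carrier for about five seconds without ramming it, hang it upright in its stand again, and then push the carrier on into the last detent. The tins must still sit in their cells at the end, and the jar and the brass weight standing among them stay where they are.

Things in the scene. Friction and masses are not known exactly. Their poses are not given: they have to be found in the camera images.
- tin0: closed round sample tin, bare aluminium with a steel lid, 44 mm diameter, 40 mm high, about 150 g, standing on the bench; origin at the centre of its underside, z up. Three or all four of the four tins are present
- tin1: closed round sample tin, bare aluminium with a steel lid, 44 mm diameter, 40 mm high, about 150 g, standing on the bench; origin at the centre of its underside, z up. Three or all four of the four tins are present
- tin2: closed round sample tin, bare aluminium with a steel lid, 44 mm diameter, 40 mm high, about 150 g, standing on the bench; origin at the centre of its underside, z up. Three or all four of the four tins are present
- tin3: closed round sample tin, bare aluminium with a steel lid, 44 mm diameter, 40 mm high, about 150 g, standing on the bench; origin at the centre of its underside, z up. Three or all four of the four tins are present
- rail: aluminium rail slide fixed to the bench, base plate 155 (x) x 580 (y) x 6 mm. Its own +y is the direction of travel, its x points away from the robot; origin on the bench, 130 mm in +y of the carrier's middle at travel 0. Stations: two pairs of half-round steel ridges in front of the rail, each with a yellow line; a sprung pin under the push post drops between them
- carriage (a joint): travel of the carrier along the rail's +y, m: it starts near 0 (0 to 0.03), check station detent at 0.110, docking station detent (the last) at 0.210, end of travel 0.225. About 2 N moves it, about 8 N takes the pin over a ridge; within about 6 mm of a station the detent pulls it in
- cell0 (a point): centre of the floor of one of the carrier's four square cells in a row (cell0 at the -y end, 55 mm pitch, 52 mm square inside, walls 3 mm thick and 10 mm high); floor 30 mm above the bench; axes as the rail's
- cell1 (a point): centre of the floor of one of the carrier's four square cells in a row (cell0 at the -y end, 55 mm pitch, 52 mm square inside, walls 3 mm thick and 10 mm high); floor 30 mm above the bench; axes as the rail's
- cell2 (a point): centre of the floor of one of the carrier's four square cells in a row (cell0 at the -y end, 55 mm pitch, 52 mm square inside, walls 3 mm thick and 10 mm high); floor 30 mm above the bench; axes as the rail's
- cell3 (a point): centre of the floor of one of the carrier's four square cells in a row (cell0 at the -y end, 55 mm pitch, 52 mm square inside, walls 3 mm thick and 10 mm high); floor 30 mm above the bench; axes as the rail's
- post_top (a point): centre of the top of the carrier's black push post, an upright round post 18 mm in diameter and 55 mm tall (foot 30 mm above the bench, top 85 mm), on a tongue on the robot's side of the carrier, 78 mm in front of the row of cells; push it sideways or pinch it from above
- beaker: open steel beaker fixed on the +y end of the carrier, 60 mm outside diameter, 54 mm inside, 50 mm high, inner floor 4 mm thick; origin at the centre of its underside
- beaker_rim (a point): centre of the beaker's mouth, 80 mm above the bench
- stand: blue probe stand fixed to the bench, 80 x 70 mm foot, with a forked aluminium plate whose top is 100 mm above the bench; an upright 12 mm thick stands under the plate's back (its own +x) edge; origin at the centre of the foot's underside
- stand_hole (a point): centre of the top of the stand's square hole (20 x 23 mm, right through, free below)
- probe: probe thermometer hanging upright in the stand: black round head 32 mm in diameter and 45 mm high that rests on the stand's plate, with a steel stem 7 mm in diameter and 85 mm long below it; 90 g; origin at the centre of the head's underside, z up through the head (head spans z 0 to 45 mm)
- probe_tip (a point): tip of the probe's stem, 85 mm below the head's underside
- jar: bystander: amber glass jar with a white cap, 36 mm diameter, 62 mm high; origin at its underside
- weight: bystander: brass weight with a knob, 34 mm diameter, 52 mm high; origin at its underside
There are look-alikes about, which are no part of the job. What is shaped like the tin1 but purple is not meant.

How it is judged:
On the way, in this order (a step that is already met when the one before it is completed fails the run):
1. every tin flat in a cell, with the carrier still short of the first station (x of tin0 in the frame of cell0 between -0.01 and 0.01 m and y of tin0 in the frame of cell0 between -0.027 and 0.192 m and z of tin0 in the frame of cell0 between -0.004 and 0.004 m and angle between each of tin0, tin1, tin2, tin3's own z axis and vertical below 0.08 rad and x of tin1 in the frame of cell0 between -0.01 and 0.01 m and y of tin1 in the frame of cell0 between -0.027 and 0.192 m and z of tin1 in the frame of cell0 between -0.004 and 0.004 m and x of tin2 in the frame of cell0 between -0.01 and 0.01 m and y of tin2 in the frame of cell0 between -0.027 and 0.192 m and z of tin2 in the frame of cell0 between -0.004 and 0.004 m and x of tin3 in the frame of cell0 between -0.01 and 0.01 m and y of tin3 in the frame of cell0 between -0.027 and 0.192 m and z of tin3 in the frame of cell0 between -0.004 and 0.004 m and value of joint carriage below 0.09 m), for 0.2 s.
2. carrier resting in the first detent (within 5 mm) and let go (value of joint carriage between 0.105 and 0.115 m and velocity of joint carriage between -0.01 and 0.01 m/s and contact force between the fingers and rail below 0.5 N), for 0.3 s.
3. probe tip in the beaker, at least 12 mm below its rim, for 3 s, the carrier still in the first detent (value of joint carriage between 0.105 and 0.115 m and horizontal distance between probe_tip and beaker_rim below 0.027 m and z of probe_tip in the frame of beaker_rim between -0.05 and -0.012 m), for 3 s.
4. probe hanging upright in its stand again, let go (horizontal distance between probe and stand_hole below 0.01 m and z of probe in the frame of stand_hole between -0.004 and 0.004 m and angle between probe's own z axis and vertical below 0.06 rad and linear speed of probe below 0.02 m/s and contact force between the fingers and probe below 0.3 N), for 0.3 s.
5. carrier resting in the last detent (within 5 mm) (value of joint carriage between 0.205 and 0.215 m and velocity of joint carriage between -0.01 and 0.01 m/s and contact force between the fingers and rail below 0.5 N), for 0.3 s.
At the end, for the whole second after the job is handed in: Every tin that is present stands flat (within 0.08 rad, base within 4 mm of the floor) in a cell of the carrier; the carrier rests in the last detent (travel 0.210 m within 5 mm); the probe hangs upright (within 0.06 rad) in its stand's hole, head on the plate within 4 mm; all at rest (x of tin0 in the frame of cell0 between -0.01 and 0.01 m and y of tin0 in the frame of cell0 between -0.027 and 0.192 m and z of tin0 in the frame of cell0 between -0.004 and 0.004 m and angle between each of tin0, tin1, tin2, tin3's own z axis and vertical below 0.08 rad and x of tin1 in the frame of cell0 between -0.01 and 0.01 m and y of tin1 in the frame of cell0 between -0.027 and 0.192 m and z of tin1 in the frame of cell0 between -0.004 and 0.004 m and x of tin2 in the frame of cell0 between -0.01 and 0.01 m and y of tin2 in the frame of cell0 between -0.027 and 0.192 m and z of tin2 in the frame of cell0 between -0.004 and 0.004 m and x of tin3 in the frame of cell0 between -0.01 and 0.01 m and y of tin3 in the frame of cell0 between -0.027 and 0.192 m and z of tin3 in the frame of cell0 between -0.004 and 0.004 m and value of joint carriage between 0.205 and 0.215 m and velocity of joint carriage between -0.01 and 0.01 m/s and horizontal distance between probe and stand_hole below 0.01 m and z of probe in the frame of stand_hole between -0.004 and 0.004 m and angle between probe's own z axis and vertical below 0.06 rad and linear speed of each of probe, tin0, tin1, tin2, tin3 below 0.02 m/s); the robot touches nothing.
It fails at once if a bystander moved more than 30 mm (distance of any of jar, weight from where it was at the start of the episode above 0.03 m).
It fails at once if the probe is rammed against the beaker (over 15 N) (contact force between probe and beaker above 15 N).
Of tin0, tin1, tin2, tin3 only 3 to 4 are there at a start; the rules pass over those that are not, and their reading is None.
At some moment in a run one of tin0, tin1, tin2, tin3 may be knocked a few centimetres aside while the robot is not near it.
It also fails if it takes over 200 s, if anything falls off the work surface, if the arm or the gripper's body presses on something with over 40 N, if the wrist force passes 120 N, or if a joint passes its speed limit or range.

### The arm

A 7-joint arm with a two-finger parallel gripper is mounted at the origin on the work surface. World frame = base frame: x ahead of the robot, y to its left, z up, the work surface at z = 0. Lengths are in m, angles in rad, forces in N, time in s.
With the tool pointing down it reaches from about 0.4 to 0.85 m from the base axis. Payload 4.5 kg.
Tool frame: the origin (TCP) lies between the finger pads; the fingertips stand r.tip_reach ahead of it and the grasp point (between the pads) lies 3 mm ahead of it (r.tip_reach is the distance from the TCP to the fingertips, in m); z points along the fingers, y is the line along which they close (so a half turn about z gives the same grasp; the last joint's range is limited). The gripper opens to 88 mm and grips with 3 to 60 N. Pads are 18 mm wide; open, the fingers measure 123 mm over their backs; the gripper's body (75 mm by 187 mm) begins 45 mm behind the grasp point.
Start: joints at [1.384, 0.689, -0.195, 1.565, 0.157, 0.902, -0.215], TCP at [0.137, -0.61, 0.229] pointing down, gripper open.
Joint ranges: [-3.01, 3.01], [-0.46, 2.08], [-1.47, 1.51], [0.13, 2.56], [-1, 4.14], [0.04, 2.09], [-2.66, 2.66]. Speed limits (rad/s): [2.57, 2.57, 3.14, 3.14, 3.14, 3.14, 3.14].

### API

Orientations are given as a unit quaternion [x, y, z, w].
In Python, from plant import r gives the robot as it stands.
- The arm moves only by the tool step_arm, never from a script. Its argument "motion" is a list of rows, each an object with "dp": the shift along the tool's x, y, z in mm, a list of three; "twist": the turn, a rotation vector about the tool's x, y, z in rad, a list of three; "hand": the opening, from -1 (shut) to 1 (fully open). In form: [{"dp": [dx, dy, dz], "twist": [rx, ry, rz], "hand": hand}, ...]. A call has 1 to 5 rows; each row is the pose to reach, as a shift and turn from the pose commanded when the call began, along the tool's axes at that moment; what a row does not reach only later rows make up. A row lasts 1/8 s, in which the tool goes at most 62.5 mm and 10.7 degrees, less where a joint would pass 70% of its speed; a pose out of reach is approached as far as the arm can. A call with a gripper value outside its range is refused whole. The fingers move at their own pace and stop on an object; "force" is the grip in N (left out, the last holds). Time passes only in rows, so rows that repeat a pose let the fingers close. It gives the time, the measured TCP pose, the force, the opening and the grip force at its end, in the units of the state.
- r.get_state(): the state, without advancing time (a new reading comes with each control period).
- r.snapshot(name): name is "side" or "top" or "wrist"; returns a dict with "pixels" (400x640x3 uint8, red, green, blue), "depth" (400x640 float32, m along the optical axis (not along the pixel's ray), 0 where there is no reading), "fx", "fy", "cx", "cy" (pixels), "D" ([k1, k2, p1, p2, k3] as OpenCV has them; the pictures are not rectified), "xyz" and "orientation" of the camera in the world; the wrist camera has in their place "mount" (4x4, takes a point from camera to tool coordinates, whose origin is the TCP and whose axes are the flange's). Camera axes: x right, y down, z forward; pixel columns grow to the right and rows downward; lengths in m; the calibration is good to about 2 mm. A picture is of the moment at which its call begins: read the wrist's pose just before it.
- r.finish_job(): hands the job in; it is judged then, once.
Trained networks look in the newest picture that a camera, given by its name, has taken for a name from the list of things; names that differ only in an ending like _2 or _b are one class to them, and where a whole thing is asked for, a point or a joint stands for the part that bears it (a point fixed in the world has none). Each returns a list of dicts, best first, with "score" (0 to 1); they miss things now and then, are a little off and sometimes report something else, mostly with a low value. They report only what shows in the picture. A call takes as long as a camera call. They do not tell look-alikes from the thing itself.
- r.search_frame(camera, thing): "at" ([x, y, z] in m, in the coordinates of the camera as it stood for that picture, good to about 4 mm: the middle of the surface that is visible of it).
The state is a dict: "clock": time; "q": joint angles; "qd": joint speeds; "joint_torque": joint torques, N m; "tool_pos": TCP position; "eef_rot": TCP orientation; "contact_force": force on the tool from outside, world axes, zero at the start; "moment": the same for the moment, N m; "opening": opening from 0.0 (shut) to 1.0 (fully open); "finger_force": force on a finger pad.
Only numpy, scipy, OpenCV 4.12 (cv2) and the standard library are available. Lean on these libraries where they do the work, as an engineer would, in place of code of your own. Each camera call takes 0.05 s, during which the arm holds its last target. There are 200 camera calls.

## Working session

There is one attempt and no reset: what is moved stays moved. The work goes in short steps, Python scripts to look and compute and a tool call to move; the robot and the scene stay as the last step left them, time stands still between calls to the robot, and variables do not carry over. Pictures are saved under pics/ and viewed, at most 14 in all, crops included, and the job is handed in when it is done.

Besides the shell and the picture viewer there is one more tool, called after "Request:" by a JSON object that holds its "method" and its "body". step_arm: Moves the arm, as the interface text tells. Its arguments: {"type":"object","properties":{"motion":{"type":"array"},"force":{"type":"number"}},"required":["motion"]}

```bash
mkdir -p pics; cat > h.py <<'E'
import numpy as np, cv2
from scipy.spatial.transform import Rotation as R
from plant import r
def pose(d):
    st=r.get_state() if d is None else d
    T=np.eye(4);T[:3,:3]=R.from_quat(st["eef_rot"]).as_matrix();T[:3,3]=st["tool_pos"];return T
def snap(name,fn=None):
    st=r.get_state(); s=r.snapshot(name)
    if "mount" in s: T=pose(st)@np.array(s["mount"])
    else:
        T=np.eye(4);T[:3,:3]=R.from_quat(s["orientation"]).as_matrix();T[:3,3]=s["xyz"]
    s["T"]=T
    if fn: cv2.imwrite("pics/"+fn,s["pixels"][:,:,::-1])
    return s
def w(s,p): return s["T"][:3,:3]@np.array(p)+s["T"][:3,3]
def px(s,P):
    c=s["T"][:3,:3].T@(np.array(P)-s["T"][:3,3])
    K=np.array([[s["fx"],0,s["cx"]],[0,s["fy"],s["cy"]],[0,0,1.]])
    return cv2.projectPoints(c.reshape(1,3),np.zeros(3),np.zeros(3),K,np.array(s["D"],float))[0].ravel()
def cloud(s):
    K=np.array([[s["fx"],0,s["cx"]],[0,s["fy"],s["cy"]],[0,0,1.]])
    v,u=np.mgrid[0:400,0:640]
    n=cv2.undistortPoints(np.stack([u,v],-1).reshape(-1,1,2).astype(np.float32),K,np.array(s["D"],float)).reshape(400,640,2)
    d=s["depth"];P=np.dstack([n[...,0]*d,n[...,1]*d,d])
    P=P@s["T"][:3,:3].T+s["T"][:3,3];P[d==0]=np.nan;return P
def find(s,cam,thing,k=6):
    out=[]
    for o in r.search_frame(cam,thing)[:k]:
        P=w(s,o["at"]);out.append((P,o["score"]));print(thing,round(o["score"],2),P.round(3),px(s,P).round(0))
    return out
E
python3 - <<'E'
from h import *
st=r.get_state();print({k:np.round(v,3) for k,v in st.items()},r.tip_reach)
print(pose(st).round(3))
for c in ["top","side"]:
    s=snap(c,c+"0.png");print(c,s["xyz"])
    for t in ["tin0","rail","carriage","beaker","stand","probe","post_top","jar","weight"]:find(s,c,t)
E
```

```text
{'clock': np.float64(0.0), 'q': array([ 1.384,  0.69 , -0.195,  1.566,  0.157,  0.903, -0.215]), 'qd': array([-0.001,  0.001, -0.   ,  0.001, -0.001, -0.001,  0.002]), 'joint_torque': array([ 0.0000e+00, -5.2756e+01, -1.2670e+00, -1.5343e+01, -5.3000e-02,
        7.0000e-03,  0.0000e+00]), 'tool_pos': array([ 0.137, -0.609,  0.228]), 'eef_rot': array([ 0.994,  0.11 , -0.   , -0.001]), 'contact_force': array([-0.071,  0.45 , -0.082]), 'moment': array([-0.04 , -0.005, -0.013]), 'finger_force': np.float64(0.0), 'opening': np.float64(1.0)} 0.022
[[ 0.976  0.219 -0.001  0.137]
 [ 0.219 -0.976  0.002 -0.609]
 [-0.    -0.002 -1.     0.228]
 [ 0.     0.     0.     1.   ]]
top [0.42989942 0.03574041 1.05142275]
tin0 0.82 [0.464 0.108 0.041] [297. 212.]
tin0 0.64 [ 0.476 -0.169  0.04 ] [408. 205.]
tin0 0.64 [0.442 0.014 0.038] [335. 220.]
tin0 0.6 [ 0.451 -0.272  0.04 ] [451. 214.]
tin0 0.58 [0.472 0.211 0.064] [254. 210.]
tin0 0.56 [ 0.366 -0.195  0.044] [421. 250.]
rail 0.81 [ 0.595 -0.     0.006] [339. 162.]
rail 0.69 [ 0.626 -0.1    0.024] [378. 147.]
carriage 0.93 [ 0.618 -0.103  0.028] [
[... 460 characters left out ...]
ight 0.42 [ 0.44  -0.085  0.039] [375. 221.]
side [0.02789038 0.6446857  0.6413795 ]
tin0 0.93 [ 0.467 -0.159  0.03 ] [394. 190.]
tin0 0.9 [0.452 0.114 0.036] [325. 249.]
tin0 0.79 [ 0.361 -0.179  0.032] [438. 203.]
tin0 0.75 [ 0.447 -0.264  0.028] [423. 176.]
tin0 0.57 [0.438 0.027 0.035] [357. 231.]
rail 0.84 [0.596 0.04  0.005] [297. 215.]
rail 0.19 [0.478 0.34  0.007] [231. 319.]
beaker 0.72 [0.618 0.021 0.064] [295. 186.]
beaker 0.63 [ 0.613 -0.08   0.035] [326. 180.]
stand 0.95 [0.474 0.342 0.007] [231. 321.]
probe 0.97 [0.475 0.342 0.127] [224. 271.]
post_top 0.74 [ 0.615 -0.078  0.032] [324. 181.]
jar 0.56 [0.463 0.219 0.042] [284. 272.]
weight 0.59 [ 0.435 -0.082  0.029] [388. 211.]
```

```bash
python3 - <<'E'
import cv2
a=cv2.imread("pics/top0.png")[100:290,150:500];cv2.imwrite("pics/top0c.png",cv2.resize(a,None,fx=2.2,fy=2.2,interpolation=cv2.INTER_CUBIC))
a=cv2.imread("pics/side0.png")[130:350,180:480];cv2.imwrite("pics/side0c.png",cv2.resize(a,None,fx=2.5,fy=2.5,interpolation=cv2.INTER_CUBIC))
E
```

```text
(no output)
```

View pics/top0c.png

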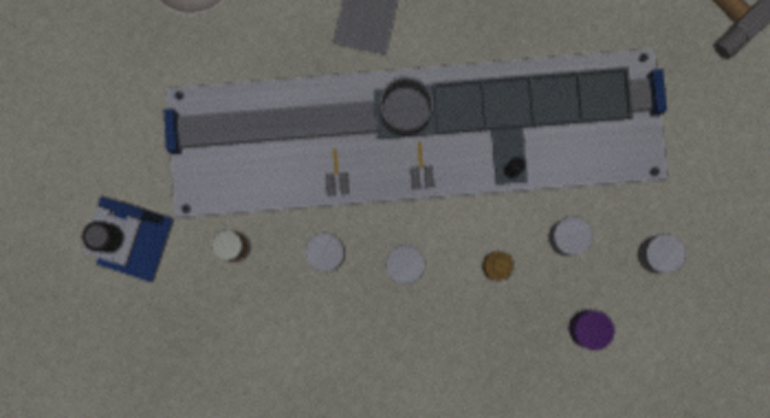

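View pics/side0c.png

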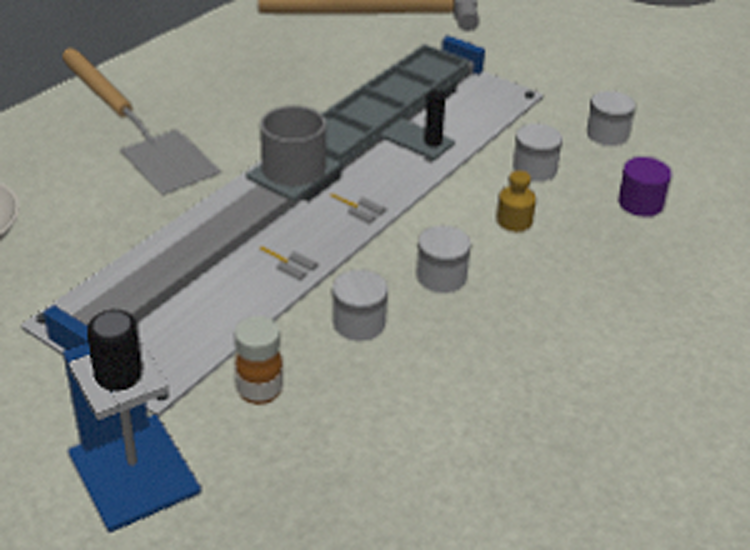

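The top view shows four silver tins at crop px (325,252), (405,264), (572,236) and (662,254). The purple look-alike is at (593,330), the jar at (230,246), the weight at (498,265), the post at (514,167), the beaker at (405,105) and the probe at (103,236). The side view agrees. Next I'll measure these more precisely.

```bash
cat >> h.py <<'E'
def circ(P,c,rad,z0,z1,hull=True):
    m=(np.hypot(P[...,0]-c[0],P[...,1]-c[1])<rad)&(P[...,2]>z0)&(P[...,2]<z1)
    q=P[m]
    if len(q)<6: return None
    (x,y),rr=cv2.minEnclosingCircle(q[:,:2].astype(np.float32)*1000)
    return np.round([x/1000,y/1000,np.median(q[:,2]),rr/1000,len(q)],4),q[:,:2].mean(0).round(4)
E
python3 - <<'E'
from h import *
s=snap("top");P=cloud(s)
np.save("P.npy",P)
for n,c in dict(A=(.464,.108),B=(.442,.014),C=(.476,-.169),D=(.451,-.272),purple=(.366,-.195)).items(): print(n,circ(P,c,.04,.033,.05))
print("jar",circ(P,(.47,.211),.04,.05,.07));print("wt",circ(P,(.44,-.085),.04,.03,.06))
print("beaker",circ(P,(.627,.015),.05,.07,.09))
print("post",circ(P,(.555,-.104),.05,.06,.1))
print("probe",circ(P,(.475,.33),.06,.13,.16))
m=(P[...,2]>.09)&(P[...,2]<.112)&(np.hypot(P[...,0]-.48,P[...,1]-.32)<.09)
print("plate",cv2.minAreaRect(P[m][:,:2].astype(np.float32)*1000),m.sum())
m=(P[...,2]>.003)&(P[...,2]<.014)&(np.abs(P[...,0]-.595)<.15)&(abs(P[...,1])<.35)
print("rail",cv2.minAreaRect(P[m][:,:2].astype(np.float32)*1000),m.sum())
m=(P[...,2]>.034)&(P[...,2]<.046)&(np.abs(P[...,0]-.63)<.08)&(abs(P[...,1]+.1)<.2)
print("walls",cv2.minAreaRect(P[m][:,:2].astype(np.float32)*1000),m.sum())
m=(P[...,2]>.025)&(P[...,2]<.046)&(np.abs(P[...,0]-.63)<.12)&(abs(P[...,1]+.1)<.2)
print("carr",cv2.minAreaRect(P[m][:,:2].astype(np.float32)*1000),m.sum(), np.median(P[m][:,2]))
E
```

```text
A (array([4.603e-01, 1.072e-01, 4.020e-02, 2.210e-02, 2.470e+02]), array([0.4602, 0.1072]))
B (array([4.443e-01, 1.590e-02, 4.010e-02, 2.210e-02, 2.450e+02]), array([0.4442, 0.016 ]))
C (array([ 4.726e-01, -1.736e-01,  3.960e-02,  2.250e-02,  2.590e+02]), array([ 0.4726, -0.1734]))
D (array([ 4.51e-01, -2.76e-01,  3.97e-02,  2.24e-02,  2.67e+02]), array([ 0.4505, -0.2752]))
purple (array([ 3.666e-01, -1.931e-01,  4.020e-02,  2.240e-02,  2.610e+02]), array([ 0.3669, -0.1928]))
jar (array([4.698e-01, 2.140e-01, 6.190e-02, 1.640e-02, 1.470e+02]), array([0.469 , 0.2133]))
wt (array([ 4.407e-01, -9.010e-02,  3.460e-02,  1.650e-02,  1.150e+02]), array([ 0.4408, -0.09  ]))
beaker (array([6.205e-01, 1.160e-02, 7.910e-02, 2.990e-02, 1.150e+02]), array([0.6211, 0.0123]))
post (array([ 5.493e-01, -1.071e-01,  8.470e-02,  9.100e-03,  5.500e+01]), array([ 0.5484, -0.1061]))
probe (array([4.780e-01, 3.321e-01, 1.456e-01, 1.570e-02, 1.710e+02]), array([0.4779, 0.3303]))
plate ((486.1520690917969, 329.8922119140625), (50.42478561401367, 63.876041412353516), 71.7966537475586) 383
rail ((594.954345703125, 0.13775634765625), (299.8872985839844, 699.7145385742188), 0.0009387597674503922) 9425
walls ((604.4893188476562, -120.56674194335938), (105.75520324707031, 330.3448181152344), 3.2444915771484375) 740
carr ((595.7278442382812, -102.93426513671875), (121.25413513183594, 366.54498291015625), 3.2444913387298584) 2998 0.030993566664005656
```

```bash
python3 - <<'E'
from h import *
P=np.load("P.npy")
m=((P[...,2]>.004)&(P[...,2]<.009)&(np.abs(P[...,0]-.595)<.15)&(abs(P[...,1])<.4)).astype(np.uint8)
m=cv2.morphologyEx(m,cv2.MORPH_OPEN,np.ones((5,5),np.uint8))
n,l,st,_=cv2.connectedComponentsWithStats(m)
for i in np.argsort(-st[1:,4])[:3]+1: print(st[i],cv2.minAreaRect(P[l==i][:,:2].astype(np.float32)*1000))
from scipy.optimize import minimize
mm=(P[...,2]>.0365)&(P[...,2]<.043)&(np.abs(P[...,0]-.63)<.06)&(P[...,1]>-.26)&(P[...,1]<-.01)
q=P[mm][:,:2]; print(len(q))
def cost(p):
    a=p[2];e=np.array([[np.cos(a),np.sin(a)],[-np.sin(a),np.cos(a)]])
    d=(q-p[:2])@e.T   # row centre coords
    dx=np.abs(np.abs(d[:,0])-.0275); k=np.clip(np.round(d[:,1]/.055),-2,2); dy=np.abs(d[:,1]-k*.055)
    return np.minimum(np.minimum(dx,dy),.006).sum()
best=min((minimize(cost,[.62,y,a],method="Nelder-Mead",options=dict(initial_simplex=[[.62,y,a],[.63,y,a],[.62,y+.01,a],[.62,y,a+.03]])) for y in np.arange(-.16,-.06,.012) for a in (.03,.06,.08)),key=lambda o:o.fun)
print(best.x,best.fun/len(q))
p=best.x;a=p[2];e=np.array([[np.cos(a),np.sin(a)],[-np.sin(a),np.cos(a)]])
print("post",e@(np.array([.5493,-.1071])-p[:2]),"beaker",e@(np.array([.6205,.0116])-p[:2]))
E
```

```text
[330 182   7   6  41] ((535.1507568359375, 15.730437278747559), (15.525672912597656, 13.089035034179688), 88.81378173828125)
[266 137   7   5  35] ((658.2048950195312, 180.09315490722656), (16.329824447631836, 10.907590866088867), 88.64110565185547)
[233 168   5   6  30] ((577.6132202148438, 269.74761962890625), (11.310863494873047, 13.515281677246094), 87.7972183227539)
385
[ 0.62858188 -0.13279819  0.05839688] 0.0009091725862461227
post [-0.07764689  0.03028157] beaker [0.00035951 0.14462374]
```

```bash
cat >> h.py <<'E'
YAW=0.0584
EX=np.array([np.cos(YAW),np.sin(YAW),0]);EY=np.array([-np.sin(YAW),np.cos(YAW),0])
RT=np.stack([EY,EX,[0,0,-1.]],1)
def go(xyz,base=None):
    "dp(mm), twist from present pose to tool-down rail-aligned pose"
    T=pose(None)
    if base is not None: T=base
    print("dp",(T[:3,:3].T@(np.array(xyz)-T[:3,3])*1000).round(1),"tw",R.from_matrix(T[:3,:3].T@RT).as_rotvec().round(3))
E
python3 -c "
from h import *
go((.4508,-.2756,.15))"
```

```text
dp [ 379.5 -257.4   79. ] tw [ 0.     0.    -1.408]
```

Request:
{"method": "step_arm", "body": {"motion": [{"dp": [0, 0, 0], "twist": [0, 0, -0.18], "hand": 1}, {"dp": [75, -51, 15], "twist": [0, 0, -0.36], "hand": 1}, {"dp": [125, -85, 26], "twist": [0, 0, -0.54], "hand": 1}, {"dp": [175, -119, 36], "twist": [0, 0, -0.72], "hand": 1}, {"dp": [225, -153, 47], "twist": [0, 0, -0.9], "hand": 1}], "force": 15}}

```text
clock: 1.68
tool_pos: [0.3067, -0.4289, 0.1866]
eef_rot: [0.846, 0.534, 0.0, 0.001]
contact_force: [0.6, -0.6, 0.3]
opening: 1.002
finger_force: 0.0
```

```bash
python3 -c "
from h import *
go((.4508,-.2756,.15));print(r.get_state()['q'])"
```

```text
dp [200.4  64.2  36.7] tw [ 0.001  0.001 -0.503]
[ 1.11078731  0.64306662 -0.40318622  1.89930141  0.38616128  0.67445991
  0.03016118]
```

Request:
{"method": "step_arm", "body": {"motion": [{"dp": [50, 16, 9], "twist": [0, 0, -0.17], "hand": 1}, {"dp": [100, 32, 18], "twist": [0, 0, -0.34], "hand": 1}, {"dp": [150, 48, 28], "twist": [0, 0, -0.503], "hand": 1}, {"dp": [200.4, 64.2, 36.7], "twist": [0.001, 0.001, -0.503], "hand": 1}, {"dp": [200.4, 64.2, 36.7], "twist": [0.001, 0.001, -0.503], "hand": 1}]}}

```text
clock: 2.3
tool_pos: [0.4543, -0.2727, 0.1499]
eef_rot: [0.685, 0.729, 0.002, -0.0]
contact_force: [-0.4, 0.3, 0.6]
opening: 0.998
finger_force: 0.0
```

```bash
cat > tins.py <<'E'
from h import *
def tins():
    s=snap("top");P=cloud(s)
    find(s,"top","tin0",8)
    for n,c in dict(A=(.460,.107),B=(.444,.016),C=(.473,-.173),D=(.451,-.276)).items(): print(n,circ(P,c,.03,.033,.045))
if __name__=="__main__":
    s=snap("wrist","wr1.png");P=cloud(s)
    print(circ(P,(.451,-.2755),.035,.03,.05))
    go((.4508,-.2756,.036));print(r.get_state()['q'].round(2));tins()
E
python3 tins.py
```

```text
(array([ 4.514e-01, -2.775e-01,  4.070e-02,  2.240e-02,  2.289e+03]), array([ 0.4515, -0.2765]))
dp [-1.000e-01 -9.000e-01  1.138e+02] tw [-0.    -0.002 -0.001]
[ 0.75  0.72 -0.47  1.92  0.52  0.63 -0.  ]
tin0 0.85 [ 0.363 -0.192  0.042] [420. 251.]
tin0 0.78 [0.44  0.015 0.035] [334. 221.]
tin0 0.77 [ 0.448 -0.272  0.042] [451. 216.]
tin0 0.74 [0.463 0.108 0.039] [297. 213.]
tin0 0.64 [ 0.47  -0.173  0.042] [410. 207.]
A (array([4.602e-01, 1.073e-01, 4.000e-02, 2.220e-02, 2.470e+02]), array([0.4601, 0.1073]))
B (array([4.444e-01, 1.580e-02, 4.010e-02, 2.230e-02, 2.470e+02]), array([0.4443, 0.016 ]))
C (array([ 4.729e-01, -1.740e-01,  4.000e-02,  2.250e-02,  2.600e+02]), array([ 0.4726, -0.1733]))
D (array([ 4.508e-01, -2.757e-01,  4.000e-02,  2.250e-02,  2.640e+02]), array([ 0.4505, -0.2753]))
```

Request:
{"method": "step_arm", "body": {"motion": [{"dp": [0, -0.5, 60], "twist": [0, 0, 0], "hand": 1}, {"dp": [0, -0.5, 113.5], "twist": [0, 0, 0], "hand": 1}, {"dp": [0, -0.5, 113.5], "twist": [0, 0, 0], "hand": 1}, {"dp": [0, -0.5, 113.5], "twist": [0, 0, 0], "hand": -1}, {"dp": [0, -0.5, 113.5], "twist": [0, 0, 0], "hand": -1}], "force": 20}}

```text
clock: 3.08
tool_pos: [0.4509, -0.2786, 0.0387]
eef_rot: [0.689, 0.725, 0.001, 0.001]
contact_force: [0.2, -0.8, -0.8]
opening: 0.796
finger_force: 0.0
```

Request:
{"method": "step_arm", "body": {"motion": [{"dp": [0, 0, 0], "twist": [0, 0, 0], "hand": -1}, {"dp": [0, 0, 0], "twist": [0, 0, 0], "hand": -1}]}}

```text
clock: 3.32
tool_pos: [0.4502, -0.2778, 0.0373]
eef_rot: [0.688, 0.726, 0.0, 0.0]
contact_force: [-0.5, -0.4, -0.1]
opening: 0.568
finger_force: 0.0
```

```bash
python3 -c "
from h import *
go((.6334,-.2152,.11));go((.6334,-.2152,.0665))"
```

```text
dp [ 52.9 186.3 -72.6] tw [ 0.001 -0.    -0.006]
dp [ 52.8 186.3 -29.1] tw [ 0.001 -0.    -0.006]
```

Request:
{"method": "step_arm", "body": {"motion": [{"dp": [0, 0, 0], "twist": [0, 0, 0], "hand": -1}, {"dp": [0, 0, 0], "twist": [0, 0, 0], "hand": -1}, {"dp": [0, 0, 0], "twist": [0, 0, 0], "hand": -1}, {"dp": [0, 0, -40], "twist": [0, 0, 0], "hand": -1}, {"dp": [0, 0, -85], "twist": [0, 0, 0], "hand": -1}]}}

```text
clock: 3.95
tool_pos: [0.4492, -0.2771, 0.1217]
eef_rot: [0.688, 0.726, -0.0, -0.002]
contact_force: [-0.5, -0.2, -1.5]
opening: 0.011
finger_force: 0.0
```

```bash
python3 -c "
from h import *
go((.6334,-.2152,.12));go((.6334,-.2152,.0665));print(r.get_state()['opening'],r.get_state()['finger_force'])"
```

```text
dp [ 52.  187.3   1.4] tw [-0.003 -0.002 -0.005]
dp [ 51.9 187.4  54.9] tw [-0.003 -0.002 -0.005]
0.01143376643833227 0.0
```

```bash
python3 -c "
from h import *
from tins import tins
tins()
s=snap('wrist','wr2.png')"
```

```text
tin0 0.86 [ 0.472 -0.171  0.044] [409. 207.]
tin0 0.84 [ 0.449 -0.273  0.042] [451. 215.]
tin0 0.83 [0.462 0.108 0.041] [297. 213.]
tin0 0.73 [ 0.625 -0.099  0.031] [378. 147.]
tin0 0.56 [0.441 0.015 0.035] [334. 221.]
tin0 0.5 [ 0.364 -0.193  0.045] [420. 250.]
A (array([4.604e-01, 1.071e-01, 3.990e-02, 2.210e-02, 2.460e+02]), array([0.4602, 0.1073]))
B (array([4.444e-01, 1.580e-02, 4.000e-02, 2.220e-02, 2.460e+02]), array([0.4443, 0.0159]))
C (array([ 4.730e-01, -1.737e-01,  3.970e-02,  2.220e-02,  2.580e+02]), array([ 0.4725, -0.1734]))
D (array([ 4.507e-01, -2.753e-01,  4.020e-02,  2.240e-02,  2.630e+02]), array([ 0.4506, -0.2753]))
```

View pics/wr2.png

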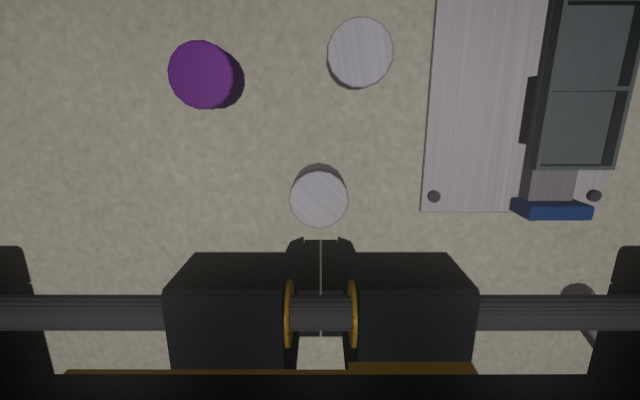

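The wrist view shows empty, shut fingers with tips near (320,240). Tin D is still standing untouched at (320,198), ahead of the fingers along tool +x. I'll check where the fingertips lie relative to the TCP.

```bash
python3 -c "
from h import *
print(r.tip_reach)
s=snap('wrist');P=cloud(s);T=pose(None)
L=(P-T[:3,3])@T[:3,:3]*1000
print(np.array(s['mount']).round(3))
for v in (238,245,250,260,280,300,320,340,360): print(v,[L[v,u].round(0) for u in (200,300,314,326,340)])
m=np.isfinite(L[...,2])&(L[...,2]<60)&(abs(L[...,1])<12); q=L[m]; print(q[:,2].max(), q[q[:,2]>q[:,2].max()-6].mean(0), q[q[:,2]>q[:,2].max()-6].min(0),q[q[:,2]>q[:,2].max()-6].max(0))
"
```

```text
0.022
[[-0.001 -0.964 -0.266  0.067]
 [ 1.    -0.001  0.001 -0.   ]
 [-0.001 -0.266  0.964 -0.156]
 [ 0.     0.     0.     1.   ]]
238 [array([ -44., -105.,  120.]), array([  9.,  -8., -14.]), array([-45.,  -4., 122.]), array([-45.,   6., 121.]), array([ 10.,  10., -14.])]
245 [array([ -51., -106.,  121.]), array([  9.,  -8., -22.]), array([  7.,  -2., -17.]), array([  8.,   3., -18.]), array([  9.,   9., -22.])]
250 [array([ -56., -106.,  121.]), array([ 10.,  -8., -27.]), array([  8.,  -2., -23.]), array([  8.,   3., -23.]), array([  9.,   9., -27.])]
260 [array([ 33., -27., -85.]), array([  8.,  -7., -34.]), array([  8.,  -2., -33.]), array([  8.,   3., -34.]), array([  8.,   9., -34.])]
280 [array([ 33., -24., -96.]), array([  8.,  -6., -50.]), array([  8.,  -2., -49.]), array([  8.,   3., -50.]), array([  7.,   8., -49.])]
300 [array([ 31., -23., -99.]), array([ 25.,  -4., -90.]), array([ 25.,  -1., -91.]), array([ 25.,   2., -91.]), array([ 25.,   5., -90.])]
320 [array([  28.,  -23., -101.]), array([ 22.,  -4., -93.]), array([ 22.,  -1., -93.]), array([ 22.,   2., -93.]), array([ 22.,   5., -93.])]
340 [array([  22.,  -24., -100.]), array([-150.,  -18.,  120.]), array([-151.,   -5.,  122.]), array([-151.,    7.,  121.]), array([-150.,   20.,  120.])]
360 [array([ 17., -24., -99.]), array([-175.,  -19.,  122.]), array([-174.,   -5.,  121.]), array([-172.,    7.,  119.]), array([-173.,   21.,  121.])]
-10.798318761021648 [  7.833637     0.59145591 -14.3820881 ] [  0.91721316 -11.8582753  -16.79300717] [  9.93764171  11.63460292 -10.79831876]
```

The camera shows the fingertips about 12 mm *behind* the reported TCP rather than 22 mm ahead, so they passed over the tin. I'll go 34 mm lower everywhere.

Request:
{"method": "step_arm", "body": {"motion": [{"dp": [0, 1.5, 20], "twist": [0, 0, -0.005], "hand": 1}, {"dp": [0, 1.5, 20], "twist": [0, 0, -0.005], "hand": 1}, {"dp": [0, 1.5, 20], "twist": [0, 0, -0.005], "hand": 1}, {"dp": [0, 1.5, 20], "twist": [0, 0, -0.005], "hand": 1}, {"dp": [0, 1.5, 20], "twist": [0, 0, -0.005], "hand": 1}]}}

```text
clock: 4.78
tool_pos: [0.4514, -0.2775, 0.1017]
eef_rot: [0.686, 0.727, 0.0, -0.0]
contact_force: [0.0, -0.1, 1.2]
opening: 0.548
finger_force: 0.0
```

Request:
{"method": "step_arm", "body": {"motion": [{"dp": [0, 0, 0], "twist": [0, 0, 0], "hand": 1}, {"dp": [0, 0, 0], "twist": [0, 0, 0], "hand": 1}, {"dp": [0, 0, 0], "twist": [0, 0, 0], "hand": 1}, {"dp": [0, 0, 0], "twist": [0, 0, 0], "hand": 1}]}}

```text
clock: 5.28
tool_pos: [0.4513, -0.2774, 0.1014]
eef_rot: [0.686, 0.727, 0.0, -0.001]
contact_force: [-0.1, -1.1, 0.3]
opening: 0.994
finger_force: 0.0
```

```bash
python3 -c "
from h import *
go((.4508,-.2756,.002));print(r.get_state()['opening'])"
```

```text
dp [ 1.7 -0.3 99.4] tw [-0.001 -0.001 -0.   ]
0.9942907600292205
```

Request:
{"method": "step_arm", "body": {"motion": [{"dp": [1.7, -0.3, 55], "twist": [0, 0, 0], "hand": 1}, {"dp": [1.7, -0.3, 85], "twist": [0, 0, 0], "hand": 1}, {"dp": [1.7, -0.3, 99], "twist": [0, 0, 0], "hand": 1}, {"dp": [1.7, -0.3, 99], "twist": [0, 0, 0], "hand": -1}, {"dp": [1.7, -0.3, 99], "twist": [0, 0, 0], "hand": -1}], "force": 20}}

```text
clock: 5.9
tool_pos: [0.4515, -0.276, 0.0034]
eef_rot: [0.686, 0.727, 0.0, 0.0]
contact_force: [0.1, 0.5, 0.6]
opening: 0.798
finger_force: 0.0
```

Request:
{"method": "step_arm", "body": {"motion": [{"dp": [0, 0, 0], "twist": [0, 0, 0], "hand": -1}, {"dp": [0, 0, 0], "twist": [0, 0, 0], "hand": -1}, {"dp": [0, 0, 0], "twist": [0, 0, 0], "hand": -1}, {"dp": [0, 0, 0], "twist": [0, 0, 0], "hand": -1}]}}

```text
clock: 6.4
tool_pos: [0.4511, -0.2759, 0.0029]
eef_rot: [0.686, 0.727, 0.0, -0.0]
contact_force: [-1.4, 0.2, 4.6]
opening: 0.496
finger_force: 20.0
```

```bash
python3 -c "
from h import *
go((.6334,-.2152,.08));go((.6334,-.2152,.033));print(r.get_state()['opening'])"
```

```text
dp [ 50.1 185.5 -77.1] tw [ 0.    -0.001 -0.001]
dp [ 50.  185.5 -30.1] tw [ 0.    -0.001 -0.001]
0.49576010756512257
```

Request:
{"method": "step_arm", "body": {"motion": [{"dp": [0, 0, -50], "twist": [0, 0, 0], "hand": -1}, {"dp": [13, 46, -77], "twist": [0, 0, 0], "hand": -1}, {"dp": [27, 100, -77], "twist": [0, 0, 0], "hand": -1}, {"dp": [42, 155, -77], "twist": [0, 0, 0], "hand": -1}, {"dp": [50, 185.5, -77], "twist": [0, 0, 0], "hand": -1}]}}

```text
clock: 7.02
tool_pos: [0.6357, -0.2126, 0.0792]
eef_rot: [0.686, 0.728, 0.001, -0.001]
contact_force: [-0.0, 1.1, -1.9]
opening: 0.493
finger_force: 20.0
```

Request:
{"method": "step_arm", "body": {"motion": [{"dp": [0, 0, 0], "twist": [0, 0, 0], "hand": -1}, {"dp": [0, 0, 0], "twist": [0, 0, 0], "hand": -1}]}}

```text
clock: 7.28
tool_pos: [0.6313, -0.2157, 0.0784]
eef_rot: [0.686, 0.727, -0.001, -0.002]
contact_force: [-0.2, -0.3, -1.7]
opening: 0.493
finger_force: 20.0
```

```bash
python3 -c "
from h import *
from tins import tins
go((.6334,-.2152,.034));print(r.get_state()['opening'])
s=snap('wrist','wr3.png')"
```

```text
dp [ 0.4  2.3 44.4] tw [-0.004 -0.001 -0.001]
0.4928360717847169
```

View pics/wr3.png

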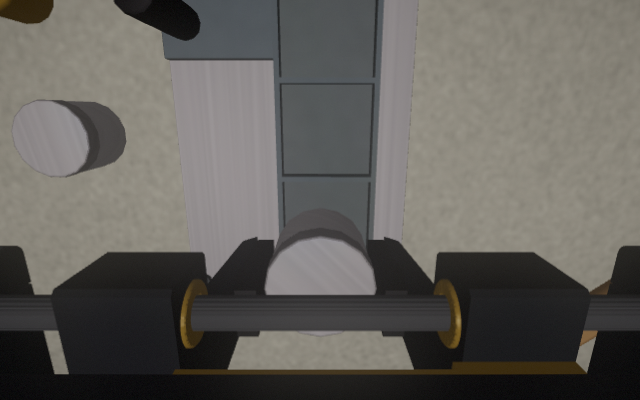

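The wrist view shows tin D gripped square at (320,285), above the end cell of the row at x 280–375. I'll lower it now.

Request:
{"method": "step_arm", "body": {"motion": [{"dp": [0.3, 1.5, 25], "twist": [0, 0, 0], "hand": -1}, {"dp": [0.3, 1.5, 38], "twist": [0, 0, 0], "hand": -1}, {"dp": [0.3, 1.5, 44], "twist": [0, 0, 0], "hand": -1}, {"dp": [0.3, 1.5, 44], "twist": [0, 0, 0], "hand": -1}, {"dp": [0.3, 1.5, 44], "twist": [0, 0, 0], "hand": -1}]}}

```text
clock: 7.95
tool_pos: [0.635, -0.2148, 0.036]
eef_rot: [0.686, 0.727, 0.0, -0.0]
contact_force: [0.7, -0.8, -1.3]
opening: 0.495
finger_force: 20.0
```

```bash
python3 -c "
from h import *
go((.6334,-.2152,.034));print(r.get_state()['opening'])
s=snap('wrist');P=cloud(s);print(circ(P,(.633,-.215),.03,.064,.08))
s=snap('side');P=cloud(s);print(circ(P,(.633,-.215),.03,.062,.08))"
```

```text
dp [-0.3 -1.7  2. ] tw [ 0.    -0.001 -0.001]
0.49470361192233336
(array([ 6.328e-01, -2.106e-01,  7.350e-02,  2.910e-02,  7.224e+03]), array([ 0.6336, -0.2078]))
(array([ 6.325e-01, -2.111e-01,  7.070e-02,  2.810e-02,  1.710e+02]), array([ 0.634 , -0.2063]))
```

Request:
{"method": "step_arm", "body": {"motion": [{"dp": [0, -1, 2.5], "twist": [0, 0, 0], "hand": -1}, {"dp": [0, -1, 2.5], "twist": [0, 0, 0], "hand": -1}, {"dp": [0, -1, 2.5], "twist": [0, 0, 0], "hand": 0.4}, {"dp": [0, -1, 2.5], "twist": [0, 0, 0], "hand": 0.4}, {"dp": [0, -1, 2.5], "twist": [0, 0, 0], "hand": 0.4}]}}

```text
clock: 8.68
tool_pos: [0.6337, -0.2147, 0.0329]
eef_rot: [0.686, 0.727, 0.0, -0.001]
contact_force: [0.6, 0.1, 0.4]
opening: 0.699
finger_force: 0.0
```

Request:
{"method": "step_arm", "body": {"motion": [{"dp": [0, 0, -55], "twist": [0, 0, 0], "hand": 1}, {"dp": [0, -60, -75], "twist": [0, 0, 0], "hand": 1}, {"dp": [0, -110, -75], "twist": [0, 0, 0], "hand": 1}, {"dp": [0, -110, -75], "twist": [0, 0, 0], "hand": 1}]}}

```text
clock: 9.18
tool_pos: [0.5183, -0.2224, 0.1079]
eef_rot: [0.687, 0.727, -0.003, -0.003]
contact_force: [0.3, 0.1, 0.1]
opening: 1.003
finger_force: 0.0
```

```bash
python3 -c "
from h import *
from tins import tins
tins()
s=snap('top');P=cloud(s);print(circ(P,(.633,-.215),.03,.06,.08))
print(circ(P,(.549,-.107),.03,.06,.1))
go((.4728,-.1738,.08));go((.4728,-.1738,.003));print(r.get_state()['opening'])"
```

```text
tin0 0.69 [ 0.472 -0.173  0.045] [410. 207.]
tin0 0.67 [0.463 0.108 0.043] [297. 213.]
tin0 0.64 [ 0.368 -0.193  0.045] [420. 249.]
tin0 0.61 [0.441 0.014 0.037] [335. 221.]
tin0 0.56 [ 0.634 -0.207  0.076] [425. 139.]
tin0 0.45 [0.592 0.025 0.002] [329. 163.]
A (array([4.604e-01, 1.074e-01, 4.010e-02, 2.220e-02, 2.440e+02]), array([0.4601, 0.1075]))
B (array([4.443e-01, 1.590e-02, 4.000e-02, 2.210e-02, 2.470e+02]), array([0.4443, 0.016 ]))
C (array([ 4.727e-01, -1.735e-01,  3.980e-02,  2.210e-02,  2.610e+02]), array([ 0.4725, -0.1732]))
D None
(array([ 6.326e-01, -2.135e-01,  6.920e-02,  2.180e-02,  1.540e+02]), array([ 0.6337, -0.2058]))
(array([ 5.488e-01, -1.074e-01,  8.380e-02,  9.100e-03,  5.500e+01]), array([ 0.5483, -0.1064]))
dp [ 50.1 -50.   28.2] tw [ 0.002 -0.001 -0.   ]
dp [ 50.1 -50.1 105.2] tw [ 0.002 -0.001 -0.   ]
0.9982740230862777
```

Request:
{"method": "step_arm", "body": {"motion": [{"dp": [42, -42, 0], "twist": [0, 0, 0], "hand": 1}, {"dp": [50, -50, 28], "twist": [0, 0, 0], "hand": 1}, {"dp": [50, -50, 50], "twist": [0, 0, 0], "hand": 1}, {"dp": [50, -50, 50], "twist": [0, 0, 0], "hand": 1}]}}

```text
clock: 9.82
tool_pos: [0.4721, -0.1732, 0.0568]
eef_rot: [0.686, 0.728, 0.0, -0.001]
contact_force: [0.9, -0.1, 0.7]
opening: 1.0
finger_force: 0.0
```

```bash
python3 -c "
from h import *
go((.4728,-.1738,.003));print(r.get_state()['opening'])"
```

```text
dp [-0.8  0.8 53.8] tw [-0.001 -0.002  0.001]
1.000090375876961
```

Request:
{"method": "step_arm", "body": {"motion": [{"dp": [-0.8, 0.5, 35], "twist": [0, 0, 0], "hand": 1}, {"dp": [-0.8, 0.5, 54], "twist": [0, 0, 0], "hand": 1}, {"dp": [-0.8, 0.5, 54], "twist": [0, 0, 0], "hand": 0.5}, {"dp": [-0.8, 0.5, 54], "twist": [0, 0, 0], "hand": -1}, {"dp": [-0.8, 0.5, 54], "twist": [0, 0, 0], "hand": -1}]}}

```text
clock: 10.45
tool_pos: [0.4724, -0.175, 0.005]
eef_rot: [0.686, 0.727, 0.001, 0.0]
contact_force: [0.2, 0.1, 0.7]
opening: 0.682
finger_force: 0.0
```

Request:
{"method": "step_arm", "body": {"motion": [{"dp": [0, 0, 0], "twist": [0, 0, 0], "hand": -1}, {"dp": [0, 0, 0], "twist": [0, 0, 0], "hand": -1}, {"dp": [0, 0, 0], "twist": [0, 0, 0], "hand": -1}, {"dp": [0, 0, 0], "twist": [0, 0, 0], "hand": -1}]}}

```text
clock: 10.95
tool_pos: [0.4724, -0.1749, 0.0045]
eef_rot: [0.686, 0.727, 0.001, 0.0]
contact_force: [-0.1, -0.6, 5.8]
opening: 0.491
finger_force: 20.0
```

```bash
python3 -c "
from h import *
go((.6302,-.1603,.08));print(r.get_state()['opening'])"
```

```text
dp [  5.4 158.5 -75.3] tw [ 0.001 -0.001 -0.   ]
0.4905917084152627
```

Request:
{"method": "step_arm", "body": {"motion": [{"dp": [0, 0, -55], "twist": [0, 0, 0], "hand": -1}, {"dp": [2, 40, -86], "twist": [0, 0, 0], "hand": -1}, {"dp": [4, 100, -86], "twist": [0, 0, 0], "hand": -1}, {"dp": [5, 150, -86], "twist": [0, 0, 0], "hand": -1}, {"dp": [5.4, 158.5, -86], "twist": [0, 0, 0], "hand": -1}]}}

```text
clock: 11.58
tool_pos: [0.6321, -0.159, 0.0894]
eef_rot: [0.686, 0.728, 0.001, -0.0]
contact_force: [-0.8, -0.1, -1.3]
opening: 0.492
finger_force: 20.0
```

Request:
{"method": "step_arm", "body": {"motion": [{"dp": [0, 0, 10], "twist": [0, 0, 0], "hand": -1}, {"dp": [0, 0, 20], "twist": [0, 0, 0], "hand": -1}, {"dp": [0, 0, 20], "twist": [0, 0, 0], "hand": -1}]}}

```text
clock: 11.95
tool_pos: [0.6269, -0.1607, 0.0683]
eef_rot: [0.686, 0.727, -0.002, -0.002]
contact_force: [0.7, -0.7, -2.3]
opening: 0.494
finger_force: 20.0
```

```bash
python3 -c "
from h import *
s=snap('top');P=cloud(s);print(circ(P,(.549,-.107),.03,.06,.1))
go((.6302,-.1603,.035));print(r.get_state()['opening'])"
```

```text
(array([ 5.493e-01, -1.070e-01,  8.360e-02,  9.000e-03,  5.600e+01]), array([ 0.5483, -0.1062]))
dp [ 0.2  2.5 34.1] tw [-0.003 -0.001 -0.   ]
0.49101225795768244
```

Request:
{"method": "step_arm", "body": {"motion": [{"dp": [0.2, 1.3, 20], "twist": [0, 0, 0], "hand": -1}, {"dp": [0.2, 1.3, 33], "twist": [0, 0, 0], "hand": -1}, {"dp": [0.2, 1.3, 33], "twist": [0, 0, 0], "hand": -1}, {"dp": [0.2, 1.3, 33], "twist": [0, 0, 0], "hand": -1}]}}

```text
clock: 12.5
tool_pos: [0.6306, -0.1598, 0.0367]
eef_rot: [0.686, 0.727, 0.0, -0.001]
contact_force: [0.2, -0.4, -2.4]
opening: 0.495
finger_force: 20.0
```

```bash
python3 -c "
from h import *
go((.6302,-.1603,.034));print(r.get_state()['contact_force'])
s=snap('side');P=cloud(s);print(circ(P,(.633,-.215),.025,.06,.08))"
```

```text
dp [-0.4 -0.4  2.7] tw [-0.001 -0.001 -0.   ]
[ 0.19727587 -0.37433025 -2.39101703]
(array([ 6.281e-01, -2.053e-01,  6.460e-02,  1.950e-02,  2.300e+01]), array([ 0.6224, -0.2035]))
```

Lower the last millimetres, release, and go up and back toward B.

Request:
{"method": "step_arm", "body": {"motion": [{"dp": [0, 0, 2.5], "twist": [0, 0, 0], "hand": -1}, {"dp": [0, 0, 2.5], "twist": [0, 0, 0], "hand": -1}, {"dp": [0, 0, 2.5], "twist": [0, 0, 0], "hand": 0.4}, {"dp": [0, 0, 2.5], "twist": [0, 0, 0], "hand": 0.4}, {"dp": [0, 0, 2.5], "twist": [0, 0, 0], "hand": 0.4}]}}

```text
clock: 13.18
tool_pos: [0.631, -0.16, 0.0346]
eef_rot: [0.686, 0.727, 0.0, -0.0]
contact_force: [-0.4, 0.3, -0.8]
opening: 0.703
finger_force: 0.0
```

Request:
{"method": "step_arm", "body": {"motion": [{"dp": [0, 0, -55], "twist": [0, 0, 0], "hand": 0.4}, {"dp": [40, -40, -85], "twist": [0, 0, 0], "hand": 1}, {"dp": [80, -80, -85], "twist": [0, 0, 0], "hand": 1}, {"dp": [120, -120, -85], "twist": [0, 0, 0], "hand": 1}, {"dp": [160, -160, -85], "twist": [0, 0, 0], "hand": 1}]}}

```text
clock: 13.8
tool_pos: [0.4609, -0.0083, 0.1203]
eef_rot: [0.686, 0.727, 0.001, -0.0]
contact_force: [1.2, 0.5, -0.7]
opening: 1.0
finger_force: 0.0
```

```bash
python3 -c "
from h import *
from tins import tins
tins()
s=snap('top');P=cloud(s);print(circ(P,(.633,-.215),.027,.06,.08));print(circ(P,(.630,-.16),.027,.06,.08))
print(circ(P,(.549,-.107),.03,.06,.1))
go((.4444,.0158,.05));go((.4444,.0158,.003))"
```

```text
tin0 0.69 [ 0.634 -0.213  0.069] [427. 139.]
tin0 0.58 [0.434 0.031 0.036] [328. 224.]
tin0 0.51 [ 0.62  -0.074  0.033] [368. 149.]
tin0 0.47 [0.461 0.108 0.044] [297. 213.]
A (array([4.603e-01, 1.072e-01, 4.030e-02, 2.220e-02, 2.460e+02]), array([0.4601, 0.1072]))
B (array([4.372e-01, 2.850e-02, 4.040e-02, 1.550e-02, 4.300e+01]), array([0.4354, 0.0291]))
C None
D None
(array([ 6.327e-01, -2.141e-01,  6.950e-02,  2.240e-02,  2.740e+02]), array([ 0.6319, -0.214 ]))
(array([ 6.295e-01, -1.590e-01,  6.960e-02,  2.250e-02,  2.720e+02]), array([ 0.6287, -0.1583]))
(array([ 5.491e-01, -1.072e-01,  8.370e-02,  8.900e-03,  5.500e+01]), array([ 0.5483, -0.1064]))
dp [ 24.1 -13.7  70.3] tw [-0.002 -0.001  0.005]
dp [ 24.1 -13.6 117.3] tw [-0.002 -0.001  0.005]
```

Request:
{"method": "step_arm", "body": {"motion": [{"dp": [24, -13.7, 30], "twist": [0, 0, 0.005], "hand": 1}, {"dp": [24, -13.7, 60], "twist": [0, 0, 0.005], "hand": 1}, {"dp": [24, -13.7, 60], "twist": [0, 0, 0.005], "hand": 1}, {"dp": [24, -13.7, 60], "twist": [0, 0, 0.005], "hand": 1}]}}

```text
clock: 14.45
tool_pos: [0.4478, 0.013, 0.0602]
eef_rot: [0.689, 0.725, 0.001, -0.0]
contact_force: [-0.2, 0.0, 1.1]
opening: 1.004
finger_force: 0.0
```

```bash
python3 -c "
from h import *
s=snap('wrist');P=cloud(s);print(circ(P,(.4444,.0158),.05,.03,.045))
go((.4444,.0158,.003))"
```

```text
(array([4.453e-01, 1.510e-02, 4.060e-02, 2.240e-02, 4.861e+03]), array([0.4452, 0.0167]))
dp [ 2.8 -3.4 57.5] tw [ 0.001 -0.001 -0.007]
```

Request:
{"method": "step_arm", "body": {"motion": [{"dp": [2.7, -2.9, 35], "twist": [0, 0, -0.007], "hand": 1}, {"dp": [2.7, -2.9, 57.5], "twist": [0, 0, -0.007], "hand": 1}, {"dp": [2.7, -2.9, 57.5], "twist": [0, 0, -0.007], "hand": 0.5}, {"dp": [2.7, -2.9, 57.5], "twist": [0, 0, -0.007], "hand": -1}, {"dp": [2.7, -2.9, 57.5], "twist": [0, 0, -0.007], "hand": -1}]}}

```text
clock: 15.12
tool_pos: [0.4447, 0.0157, 0.0028]
eef_rot: [0.686, 0.728, 0.001, -0.0]
contact_force: [-0.4, -1.0, -1.1]
opening: 0.681
finger_force: 0.0
```

Request:
{"method": "step_arm", "body": {"motion": [{"dp": [0, 0, 0], "twist": [0, 0, 0], "hand": -1}, {"dp": [0, 0, 0], "twist": [0, 0, 0], "hand": -1}, {"dp": [0, 0, 0], "twist": [0, 0, 0], "hand": -1}, {"dp": [0, 0, 0], "twist": [0, 0, 0], "hand": -1}]}}

```text
clock: 15.62
tool_pos: [0.4442, 0.016, 0.0028]
eef_rot: [0.686, 0.728, 0.0, 0.0]
contact_force: [0.5, -1.3, 7.1]
opening: 0.489
finger_force: 20.0
```

```bash
python3 -c "
from h import *
go((.6270,-.1053,.09));print(r.get_state()['opening'])"
```

```text
dp [-132.   175.3  -87.1] tw [ 0.001 -0.     0.001]
0.4891155881106647
```

Request:
{"method": "step_arm", "body": {"motion": [{"dp": [0, 0, -60], "twist": [0, 0, 0], "hand": -1}, {"dp": [-20, 30, -97], "twist": [0, 0, 0], "hand": -1}, {"dp": [-57, 78, -97], "twist": [0, 0, 0], "hand": -1}, {"dp": [-94, 126, -97], "twist": [0, 0, 0], "hand": -1}, {"dp": [-131, 174, -97], "twist": [0, 0, 0], "hand": -1}]}}

```text
clock: 16.25
tool_pos: [0.6005, -0.0881, 0.0969]
eef_rot: [0.686, 0.728, 0.001, -0.001]
contact_force: [1.3, 1.4, -1.6]
opening: 0.496
finger_force: 20.0
```

Request:
{"method": "step_arm", "body": {"motion": [{"dp": [-1, 1.3, 15], "twist": [0, 0, 0], "hand": -1}, {"dp": [-1, 1.3, 30], "twist": [0, 0, 0], "hand": -1}, {"dp": [-1, 1.3, 30], "twist": [0, 0, 0], "hand": -1}, {"dp": [-1, 1.3, 30], "twist": [0, 0, 0], "hand": -1}]}}

```text
clock: 16.75
tool_pos: [0.5996, -0.0861, 0.0654]
eef_rot: [0.685, 0.729, -0.0, -0.001]
contact_force: [0.1, 0.3, -1.6]
opening: 0.494
finger_force: 20.0
```

```bash
python3 -c "
from h import *
go((.6266,-.1045,.034));print(r.get_state()['opening'])"
```

```text
dp [-20.1  25.9  31.3] tw [-0.002 -0.002  0.004]
0.4936280342585578
```

Request:
{"method": "step_arm", "body": {"motion": [{"dp": [-4, 25.5, 0], "twist": [0, 0, 0.004], "hand": -1}, {"dp": [-20, 25.5, 0], "twist": [0, 0, 0.004], "hand": -1}, {"dp": [-20, 25.5, 0], "twist": [0, 0, 0.004], "hand": -1}, {"dp": [-20, 25.5, 0], "twist": [0, 0, 0.004], "hand": -1}]}}

```text
clock: 17.25
tool_pos: [0.6261, -0.106, 0.0655]
eef_rot: [0.687, 0.727, -0.0, -0.001]
contact_force: [0.8, -0.2, -0.4]
opening: 0.492
finger_force: 20.0
```

```bash
python3 -c "
from h import *
s=snap('top');P=cloud(s);print(circ(P,(.549,-.107),.03,.06,.09))
go((.6266,-.1045,.034))"
```

```text
None
dp [ 1.1  0.4 31.5] tw [-0.002 -0.001 -0.002]
```

Request:
{"method": "step_arm", "body": {"motion": [{"dp": [1, 0.4, 18], "twist": [0, 0, 0], "hand": -1}, {"dp": [1, 0.4, 28], "twist": [0, 0, 0], "hand": -1}, {"dp": [1, 0.4, 31.5], "twist": [0, 0, 0], "hand": -1}, {"dp": [1, 0.4, 32.5], "twist": [0, 0, 0], "hand": -1}, {"dp": [1, 0.4, 32.5], "twist": [0, 0, 0], "hand": -1}]}}

```text
clock: 17.92
tool_pos: [0.627, -0.1047, 0.033]
eef_rot: [0.687, 0.727, -0.0, -0.001]
contact_force: [-1.5, -0.6, 1.8]
opening: 0.49
finger_force: 20.0
```

Request:
{"method": "step_arm", "body": {"motion": [{"dp": [0, 0, 0], "twist": [0, 0, 0], "hand": 0.4}, {"dp": [0, 0, 0], "twist": [0, 0, 0], "hand": 0.4}, {"dp": [0, 0, 0], "twist": [0, 0, 0], "hand": 0.4}]}}

```text
clock: 18.3
tool_pos: [0.6278, -0.1049, 0.033]
eef_rot: [0.687, 0.727, 0.0, -0.001]
contact_force: [0.1, 0.0, 0.2]
opening: 0.698
finger_force: 0.0
```

Request:
{"method": "step_arm", "body": {"motion": [{"dp": [0, 0, -55], "twist": [0, 0, 0], "hand": 0.4}, {"dp": [30, -20, -100], "twist": [0, 0, 0], "hand": 0.4}, {"dp": [80, -60, -100], "twist": [0, 0, 0], "hand": 1}, {"dp": [130, -100, -100], "twist": [0, 0, 0], "hand": 1}, {"dp": [170, -140, -100], "twist": [0, 0, 0], "hand": 1}]}}

```text
clock: 18.92
tool_pos: [0.4774, 0.059, 0.1337]
eef_rot: [0.687, 0.727, 0.001, -0.001]
contact_force: [-0.0, 1.3, 0.5]
opening: 0.995
finger_force: 0.0
```

```bash
python3 -c "
from h import *
s=snap('top');P=cloud(s)
for c in ((.633,-.215),(.630,-.16),(.627,-.105)): print(circ(P,c,.027,.06,.08))
print(circ(P,(.549,-.107),.03,.06,.1),circ(P,(.46,.107),.04,.03,.045))
go((.4603,.1073,.06))"
```

```text
(array([ 6.325e-01, -2.151e-01,  6.920e-02,  2.240e-02,  2.730e+02]), array([ 0.6317, -0.2139]))
(array([ 6.296e-01, -1.588e-01,  6.980e-02,  2.250e-02,  2.760e+02]), array([ 0.6287, -0.1581]))
(array([ 6.259e-01, -1.047e-01,  6.980e-02,  2.230e-02,  2.690e+02]), array([ 0.6251, -0.104 ]))
(array([ 5.493e-01, -1.071e-01,  8.460e-02,  9.100e-03,  5.600e+01]), array([ 0.5483, -0.1061])) (array([0.444 , 0.1194, 0.0398, 0.0074, 7.    ]), array([0.4434, 0.1195]))
dp [42.5 -6.5 74.5] tw [-0.005 -0.006  0.009]
```

Request:
{"method": "step_arm", "body": {"motion": [{"dp": [42.5, -8, 35], "twist": [0, 0, 0], "hand": 1}, {"dp": [42.5, -8, 72], "twist": [0, 0, 0], "hand": 1}, {"dp": [42.5, -8, 72], "twist": [0, 0, 0], "hand": 1}, {"dp": [42.5, -8, 72], "twist": [0, 0, 0], "hand": 1}]}}

```text
clock: 19.48
tool_pos: [0.4685, 0.0987, 0.0621]
eef_rot: [0.687, 0.726, 0.0, -0.0]
contact_force: [0.2, -0.5, 0.4]
opening: 0.997
finger_force: 0.0
```

```bash
python3 -c "
from h import *
s=snap('wrist');P=cloud(s);print(circ(P,(.46,.107),.05,.03,.045))
go((.4605,.1073,.003))"
```

```text
(array([4.612e-01, 1.065e-01, 4.060e-02, 2.240e-02, 4.868e+03]), array([0.4612, 0.108 ]))
dp [ 9.  -7.9 59.4] tw [ 0.001 -0.001 -0.004]
```

Request:
{"method": "step_arm", "body": {"motion": [{"dp": [9, -7.5, 25], "twist": [0, 0, -0.004], "hand": 1}, {"dp": [9, -7.5, 59], "twist": [0, 0, -0.004], "hand": 1}, {"dp": [9, -7.5, 59], "twist": [0, 0, -0.004], "hand": 0.5}, {"dp": [9, -7.5, 59], "twist": [0, 0, -0.004], "hand": -1}, {"dp": [9, -7.5, 59], "twist": [0, 0, -0.004], "hand": -1}]}}

```text
clock: 20.15
tool_pos: [0.4608, 0.1077, 0.0036]
eef_rot: [0.686, 0.728, 0.001, -0.0]
contact_force: [0.8, -0.2, 1.0]
opening: 0.681
finger_force: 0.0
```

Request:
{"method": "step_arm", "body": {"motion": [{"dp": [0, 0, 0], "twist": [0, 0, 0], "hand": -1}, {"dp": [0, 0, 0], "twist": [0, 0, 0], "hand": -1}, {"dp": [0, 0, 0], "twist": [0, 0, 0], "hand": -1}, {"dp": [0, 0, 0], "twist": [0, 0, 0], "hand": -1}]}}

```text
clock: 20.65
tool_pos: [0.4605, 0.1075, 0.0029]
eef_rot: [0.686, 0.728, 0.001, -0.0]
contact_force: [-0.1, -0.2, 6.8]
opening: 0.493
finger_force: 20.0
```

```bash
python3 -c "
from h import *
go((.6234,-.0497,.12));print(r.get_state()['opening'])"
```

```text
dp [-166.5  153.4 -117.2] tw [ 0.001 -0.001  0.001]
0.49308608619818384
```

Request:
{"method": "step_arm", "body": {"motion": [{"dp": [0, 0, -60], "twist": [0, 0, 0], "hand": -1}, {"dp": [-15, 14, -115], "twist": [0, 0, 0], "hand": -1}, {"dp": [-57, 53, -117], "twist": [0, 0, 0], "hand": -1}, {"dp": [-99, 92, -117], "twist": [0, 0, 0], "hand": -1}, {"dp": [-140, 130, -117], "twist": [0, 0, 0], "hand": -1}]}}

```text
clock: 21.28
tool_pos: [0.5986, -0.0265, 0.1189]
eef_rot: [0.686, 0.728, -0.0, -0.001]
contact_force: [1.4, 0.8, -2.5]
opening: 0.493
finger_force: 20.0
```

```bash
python3 -c "
from h import *
go((.6234,-.0497,.12))"
```

```text
dp [-24.6  23.4  -1.2] tw [-0.002 -0.001  0.001]
```

Request:
{"method": "step_arm", "body": {"motion": [{"dp": [-25.5, 23.4, 0], "twist": [0, 0, 0], "hand": -1}, {"dp": [-25.5, 23.4, 0], "twist": [0, 0, 0], "hand": -1}, {"dp": [-25.5, 23.4, 25], "twist": [0, 0, 0], "hand": -1}, {"dp": [-25.5, 23.4, 50], "twist": [0, 0, 0], "hand": -1}, {"dp": [-25.5, 23.4, 50], "twist": [0, 0, 0], "hand": -1}]}}

```text
clock: 21.9
tool_pos: [0.6201, -0.0477, 0.0671]
eef_rot: [0.685, 0.729, -0.002, -0.003]
contact_force: [0.5, -0.6, -1.1]
opening: 0.494
finger_force: 20.0
```

```bash
python3 -c "
from h import *
s=snap('wrist','wr4.png')
go((.6234,-.0497,.033))"
```

```text
dp [-2.4  1.9 35.5] tw [-0.003 -0.002  0.003]
```

Request:
{"method": "step_arm", "body": {"motion": [{"dp": [-2.2, 1.3, 0], "twist": [0, 0, 0], "hand": -1}, {"dp": [-2.2, 1.3, 20], "twist": [0, 0, 0], "hand": -1}, {"dp": [-2.2, 1.3, 32], "twist": [0, 0, 0], "hand": -1}, {"dp": [-2.2, 1.3, 35.5], "twist": [0, 0, 0], "hand": -1}, {"dp": [-2.2, 1.3, 35.5], "twist": [0, 0, 0], "hand": -1}]}}

```text
clock: 22.58
tool_pos: [0.624, -0.0505, 0.0333]
eef_rot: [0.685, 0.728, -0.0, -0.001]
contact_force: [0.1, 0.2, -2.0]
opening: 0.491
finger_force: 20.0
```

```bash
python3 -c "
from h import *
go((.6234,-.0497,.033));print(r.get_state()['contact_force'])"
```

```text
dp [ 0.8 -0.6  0.3] tw [-0.001 -0.001  0.002]
[ 0.06950631  0.2189994  -1.99265781]
```

Request:
{"method": "step_arm", "body": {"motion": [{"dp": [0, 0, 2], "twist": [0, 0, 0], "hand": -1}, {"dp": [0, 0, 2], "twist": [0, 0, 0], "hand": -1}, {"dp": [0, 0, 2], "twist": [0, 0, 0], "hand": 0.4}, {"dp": [0, 0, 2], "twist": [0, 0, 0], "hand": 0.4}, {"dp": [0, 0, 2], "twist": [0, 0, 0], "hand": 0.4}]}}

```text
clock: 23.2
tool_pos: [0.6245, -0.0505, 0.0314]
eef_rot: [0.686, 0.728, 0.0, -0.001]
contact_force: [-0.7, -0.0, -0.3]
opening: 0.7
finger_force: 0.0
```

Request:
{"method": "step_arm", "body": {"motion": [{"dp": [0, 0, -55], "twist": [0, 0, 0], "hand": 0.4}, {"dp": [0, -40, -100], "twist": [0, 0, 0], "hand": 0.4}, {"dp": [0, -100, -100], "twist": [0, 0, 0], "hand": 0.4}, {"dp": [0, -150, -100], "twist": [0, 0, 0], "hand": 0.4}, {"dp": [0, -150, -100], "twist": [0, 0, 0], "hand": 0.4}]}}

```text
clock: 23.82
tool_pos: [0.4697, -0.0608, 0.1316]
eef_rot: [0.685, 0.729, -0.003, -0.002]
contact_force: [1.2, -0.7, -0.3]
opening: 0.697
finger_force: 0.0
```

```bash
python3 -c "
from h import *
s=snap('top','top2.png');P=cloud(s)
for c in ((.633,-.215),(.630,-.16),(.627,-.105),(.6235,-.05)): print(circ(P,c,.027,.06,.08))
p=circ(P,(.549,-.107),.03,.06,.1);print(p)
hsv=cv2.cvtColor(s['pixels'],cv2.COLOR_RGB2HSV)
m=(hsv[...,0]>15)&(hsv[...,0]<35)&(hsv[...,1]>110)&(P[...,0]>.52)&(P[...,0]<.6)&(P[...,1]>-.1)&(P[...,1]<.3)&(P[...,2]<.02)
n,l,st,ce=cv2.connectedComponentsWithStats(m.astype(np.uint8))
for i in range(1,n):
  if st[i,4]>4:
    q=P[l==i].mean(0);print(ce[i],q.round(4),'rail y rel post',((q-np.r_[p[0][:2],0])@EY).round(4))
go((.549,-.107,.12))
c=s['pixels'][90:260,170:480];cv2.imwrite('pics/top2c.png',cv2.resize(c,None,fx=2.5,fy=2.5)[:,:,::-1])"
```

```text
(array([ 6.324e-01, -2.147e-01,  6.940e-02,  2.220e-02,  2.770e+02]), array([ 0.6318, -0.2138]))
(array([ 6.292e-01, -1.589e-01,  6.940e-02,  2.220e-02,  2.730e+02]), array([ 0.6288, -0.1583]))
(array([ 6.256e-01, -1.044e-01,  6.990e-02,  2.250e-02,  2.670e+02]), array([ 0.6249, -0.1038]))
(array([ 6.23e-01, -5.06e-02,  7.00e-02,  2.23e-02,  2.64e+02]), array([ 0.6225, -0.05  ]))
NoneTraceback (most recent call last):
  File "<string>", line 11, in <module>
    q=P[l==i].mean(0);print(ce[i],q.round(4),'rail y rel post',((q-np.r_[p[0][:2],0])@EY).round(4))
                                                                         ~^^^
TypeError: 'NoneType' object is not subscriptable
```

All four tins sit flat, with their tops at about 0.0695 m. The gripper hides the post, so I'll use its last known position.

```bash
python3 -c "
from h import *
s=snap('top');P=cloud(s)
p=np.array([.5493,-.1071,0])
hsv=cv2.cvtColor(s['pixels'],cv2.COLOR_RGB2HSV)
m=(hsv[...,0]>10)&(hsv[...,0]<35)&(hsv[...,1]>110)&(P[...,0]>.5)&(P[...,0]<.62)&(P[...,1]>-.1)&(P[...,1]<.3)&(P[...,2]<.02)
n,l,st,ce=cv2.connectedComponentsWithStats(m.astype(np.uint8))
for i in range(1,n):
  if st[i,4]>3:
    q=P[l==i].mean(0);print(ce[i],q.round(4),'rail y rel post',((q-p)@EY).round(4))
go((.5490,-.107,.12))"
```

```text
[302. 173.] [0.5668 0.0953 0.0074] rail y rel post 0.201
dp [-51.8  70.5  11.9] tw [ 0.001 -0.001  0.002]
```

Request:
{"method": "step_arm", "body": {"motion": [{"dp": [-26, 35, 5], "twist": [0, 0, 0.002], "hand": 0.1}, {"dp": [-51.8, 70.5, 11], "twist": [0, 0, 0.002], "hand": 0.1}, {"dp": [-51.8, 70.5, 11], "twist": [0, 0, 0.002], "hand": 0.1}, {"dp": [-51.8, 70.5, 11], "twist": [0, 0, 0.002], "hand": 0.1}]}}

```text
clock: 24.42
tool_pos: [0.5487, -0.1063, 0.1202]
eef_rot: [0.686, 0.727, 0.001, -0.001]
contact_force: [-0.4, -0.4, -0.1]
opening: 0.553
finger_force: 0.0
```

```bash
python3 -c "
from h import *
s=snap('wrist');P=cloud(s);print(circ(P,(.549,-.107),.025,.075,.095))
go((.5490,-.107,.042))"
```

```text
(array([ 5.501e-01, -1.084e-01,  8.540e-02,  9.000e-03,  7.390e+02]), array([ 0.5502, -0.107 ]))
dp [-1.1  0.8 78.4] tw [-0.001 -0.002  0.001]
```

Request:
{"method": "step_arm", "body": {"motion": [{"dp": [-1, 0.8, 50], "twist": [0, 0, 0], "hand": 0.1}, {"dp": [-1, 0.8, 78], "twist": [0, 0, 0], "hand": 0.1}, {"dp": [-1, 0.8, 78], "twist": [0, 0, 0], "hand": -1}, {"dp": [-1, 0.8, 78], "twist": [0, 0, 0], "hand": -1}, {"dp": [-1, 0.8, 78], "twist": [0, 0, 0], "hand": -1}], "force": 20}}

```text
clock: 25.1
tool_pos: [0.5499, -0.1077, 0.044]
eef_rot: [0.686, 0.727, 0.001, 0.0]
contact_force: [0.3, 0.1, -0.2]
opening: 0.235
finger_force: 0.0
```

Request:
{"method": "step_arm", "body": {"motion": [{"dp": [0, 0, 0], "twist": [0, 0, 0], "hand": -1}, {"dp": [0, 0, 0], "twist": [0, 0, 0], "hand": -1}, {"dp": [0, 0, 0], "twist": [0, 0, 0], "hand": -1}]}}

```text
clock: 25.48
tool_pos: [0.5505, -0.1078, 0.0439]
eef_rot: [0.686, 0.727, 0.001, 0.001]
contact_force: [1.3, 0.0, 6.6]
opening: 0.196
finger_force: 20.0
```

Request:
{"method": "step_arm", "body": {"motion": [{"dp": [6, 0, 0], "twist": [0, 0, 0], "hand": -1}, {"dp": [18, 0, 0], "twist": [0, 0, 0], "hand": -1}, {"dp": [30, 0, 0], "twist": [0, 0, 0], "hand": -1}, {"dp": [42, 0, 0], "twist": [0, 0, 0], "hand": -1}, {"dp": [54, 0, 0], "twist": [0, 0, 0], "hand": -1}], "force": 40}}

```text
clock: 26.1
tool_pos: [0.5475, -0.0547, 0.0439]
eef_rot: [0.687, 0.727, 0.001, 0.001]
contact_force: [0.8, -1.6, 6.0]
opening: 0.194
finger_force: 40.0
```

Request:
{"method": "step_arm", "body": {"motion": [{"dp": [12, 0, 0], "twist": [0, 0, 0], "hand": -1}, {"dp": [24, 0, 0], "twist": [0, 0, 0], "hand": -1}, {"dp": [35, 0, 0], "twist": [0, 0, 0], "hand": -1}, {"dp": [43, 0, 0], "twist": [0, 0, 0], "hand": -1}, {"dp": [47, 0, 0], "twist": [0, 0, 0], "hand": -1}]}}

```text
clock: 26.72
tool_pos: [0.5455, -0.0213, 0.0438]
eef_rot: [0.69, 0.724, -0.007, 0.008]
contact_force: [4.7, -25.5, 13.3]
opening: 0.19
finger_force: 40.0
```

Request:
{"method": "step_arm", "body": {"motion": [{"dp": [0, 0, 0], "twist": [0, 0, 0], "hand": -1}, {"dp": [0, 0, 0], "twist": [0, 0, 0], "hand": -1}]}}

```text
clock: 26.98
tool_pos: [0.5456, -0.0214, 0.0439]
eef_rot: [0.69, 0.724, -0.007, 0.008]
contact_force: [5.5, -22.5, 11.6]
opening: 0.186
finger_force: 40.0
```

```bash
python3 -c "
from h import *
t=np.array(r.get_state()['tool_pos']);print((t-np.array([.5503,-.1078,.044]))@EY,(t-np.array([.5503,-.1078,.044]))@EX)
s=snap('top');P=cloud(s)
print(circ(P,np.array([.6325,-.2149])+EY[:2]*.101,.03,.06,.08))
for c in ((.6325,-.2149),(.6295,-.1588),(.626,-.1047),(.623,-.0506)): print(circ(P,np.array(c)+EY[:2]*.101,.03,.06,.075))
"
```

```text
0.08653375884869904 0.000306184208857933
(array([ 6.401e-01, -1.313e-01,  6.910e-02,  1.340e-02,  3.500e+01]), array([ 0.6428, -0.1321]))
(array([ 6.401e-01, -1.313e-01,  6.910e-02,  1.340e-02,  3.500e+01]), array([ 0.6428, -0.1321]))
None
(array([6.233e-01, 2.330e-02, 7.090e-02, 9.700e-03, 2.300e+01]), array([0.6237, 0.0217]))
(array([6.168e-01, 5.030e-02, 7.010e-02, 2.930e-02, 1.940e+02]), array([0.6195, 0.0412]))
```

Travel stopped at about +86.5 mm with 23 N resistance, so I'll look before pushing harder.

```bash
python3 -c "
from h import *
s=snap('side')
c=s['pixels'][110:290,210:450];cv2.imwrite('pics/side3c.png',cv2.resize(c,None,fx=3,fy=3,interpolation=cv2.INTER_CUBIC)[:,:,::-1])"
```

```text
(no output)
```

View pics/side3c.png

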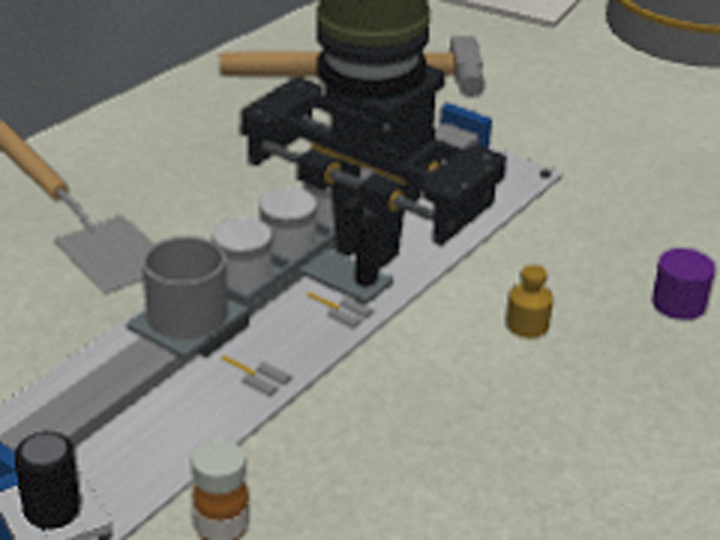

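Side view: the post is held between the fingers at (370,265), and the tongue sits right at the first ridge pair (345,310) with nothing in the way. It's only the ridge, so I'll push a little further.

Request:
{"method": "step_arm", "body": {"motion": [{"dp": [3, 0, 0], "twist": [0, 0, 0], "hand": -1}, {"dp": [6, 0, 0], "twist": [0, 0, 0], "hand": -1}, {"dp": [6, 0, 0], "twist": [0, 0, 0], "hand": -1}]}}

```text
clock: 27.45
tool_pos: [0.5447, -0.006, 0.0439]
eef_rot: [0.688, 0.726, -0.001, 0.003]
contact_force: [3.1, -8.3, 8.2]
opening: 0.191
finger_force: 40.0
```

Request:
{"method": "step_arm", "body": {"motion": [{"dp": [-5.5, 0, 0], "twist": [0, 0, 0], "hand": -1}, {"dp": [-5.5, 0, 0], "twist": [0, 0, 0], "hand": -1}, {"dp": [-5.5, 0, 0], "twist": [0, 0, 0], "hand": 0.1}, {"dp": [-5.5, 0, 0], "twist": [0, 0, 0], "hand": 0.1}, {"dp": [-5.5, 0, 0], "twist": [0, 0, 0], "hand": 0.1}]}}

```text
clock: 28.08
tool_pos: [0.5426, -0.0067, 0.0424]
eef_rot: [0.686, 0.727, -0.0, -0.001]
contact_force: [-0.0, 0.2, 0.9]
opening: 0.506
finger_force: 0.0
```

Request:
{"method": "step_arm", "body": {"motion": [{"dp": [0, 0, -50], "twist": [0, 0, 0], "hand": 0.1}, {"dp": [0, 0, -110], "twist": [0, 0, 0], "hand": 0.1}, {"dp": [50, -35, -130], "twist": [0, 0, 0], "hand": 0.1}, {"dp": [100, -55, -140], "twist": [0, 0, 0], "hand": 0.1}, {"dp": [150, -55, -150], "twist": [0, 0, 0], "hand": 0.1}]}}

```text
clock: 28.7
tool_pos: [0.4776, 0.1404, 0.1934]
eef_rot: [0.686, 0.728, -0.001, -0.001]
contact_force: [0.8, -0.3, -0.9]
opening: 0.553
finger_force: 0.0
```

```bash
python3 -c "
from h import *
s=snap('top','top4.png');P=cloud(s)
p=circ(P,np.array([.5493,-.1071])+EY[:2]*.101,.03,.06,.1);print(p);print((p[0][:3]-np.array([.5493,-.1071,.0847]))@EY)
for c in ((.6325,-.2149),(.6295,-.1588),(.626,-.1047),(.623,-.0506)): print(circ(P,np.array(c)+EY[:2]*.101,.027,.06,.075))
print('beaker',circ(P,np.array([.6205,.0116])+EY[:2]*.101,.045,.075,.09))
print('probe',circ(P,(.478,.331),.04,.13,.16))
s=snap('side');P=cloud(s);print('probe side',circ(P,(.478,.331),.04,.135,.16))
go((.478,.331,.20))"
```

```text
(array([ 5.437e-01, -6.900e-03,  8.440e-02,  9.100e-03,  5.100e+01]), array([ 0.5424, -0.0065]))
0.1003560336351846
(array([ 6.267e-01, -1.146e-01,  6.980e-02,  2.220e-02,  2.680e+02]), array([ 0.6261, -0.1142]))
(array([ 6.236e-01, -5.870e-02,  6.980e-02,  2.220e-02,  2.680e+02]), array([ 0.6228, -0.0584]))
(array([ 6.198e-01, -3.800e-03,  7.000e-02,  2.200e-02,  2.610e+02]), array([ 0.6194, -0.0036]))
(array([6.177e-01, 4.950e-02, 7.000e-02, 2.250e-02, 2.650e+02]), array([0.6167, 0.05  ]))
beaker (array([6.149e-01, 1.119e-01, 7.960e-02, 2.990e-02, 9.500e+01]), array([0.6168, 0.1071]))
probe (array([4.777e-01, 3.324e-01, 1.450e-01, 1.600e-02, 1.520e+02]), array([0.4773, 0.3318]))
probe side (array([4.782e-01, 3.343e-01, 1.445e-01, 1.640e-02, 2.950e+02]), array([0.4753, 0.3365]))
dp [183.3  11.4  -3.8] tw [ 0.003 -0.008  0.009]
```

Request:
{"method": "step_arm", "body": {"motion": [{"dp": [60, 4, -5], "twist": [0, 0, 0], "hand": 0.4}, {"dp": [120, 8, -5], "twist": [0, 0, 0], "hand": 0.4}, {"dp": [183, 11, -5], "twist": [0, 0, 0], "hand": 0.4}, {"dp": [183, 11, -5], "twist": [0, 0, 0], "hand": 0.4}, {"dp": [183, 11, -5], "twist": [0, 0, 0], "hand": 0.4}]}}

```text
clock: 29.42
tool_pos: [0.4799, 0.3217, 0.1973]
eef_rot: [0.686, 0.727, -0.001, -0.0]
contact_force: [-0.4, -0.8, 0.2]
opening: 0.697
finger_force: 0.0
```

```bash
python3 -c "
from h import *
s=snap('wrist','wr5.png');P=cloud(s);print(circ(P,(.478,.332),.03,.135,.155))
go((.478,.3325,.097));print(r.get_state()['q'].round(2))"
```

```text
(array([4.795e-01, 3.326e-01, 1.460e-01, 1.580e-02, 1.876e+03]), array([0.4794, 0.3339]))
dp [ 12.1  -1.5 100.3] tw [-0.001  0.002 -0.002]
[-0.26  0.75 -0.72  1.73  0.61  0.91 -1.19]
```

View pics/wr5.png

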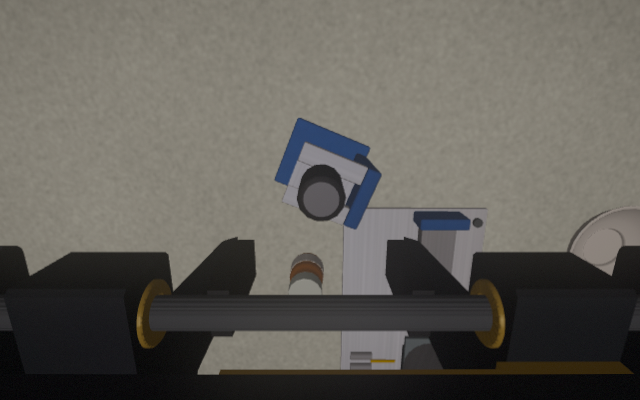

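The wrist view shows the probe head centred at (322,195) on the forked plate, with the jar at (307,270) well below finger level. I'll descend onto the head.

Request:
{"method": "step_arm", "body": {"motion": [{"dp": [12, -1, 30], "twist": [0, 0, 0], "hand": 0.4}, {"dp": [12, -1, 60], "twist": [0, 0, 0], "hand": 0.4}, {"dp": [12, -1, 85], "twist": [0, 0, 0], "hand": 0.4}, {"dp": [12, -1, 99.5], "twist": [0, 0, 0], "hand": 0.4}, {"dp": [12, -1, 99.5], "twist": [0, 0, 0], "hand": 0.4}]}}

```text
clock: 30.1
tool_pos: [0.4783, 0.3334, 0.0979]
eef_rot: [0.687, 0.727, -0.001, -0.0]
contact_force: [-0.8, 0.2, -0.1]
opening: 0.701
finger_force: 0.0
```

Request:
{"method": "step_arm", "body": {"motion": [{"dp": [0, 0, 0], "twist": [0, 0, 0], "hand": -1}, {"dp": [0, 0, 0], "twist": [0, 0, 0], "hand": -1}, {"dp": [0, 0, 0], "twist": [0, 0, 0], "hand": -1}, {"dp": [0, 0, 0], "twist": [0, 0, 0], "hand": -1}, {"dp": [0, 0, 0], "twist": [0, 0, 0], "hand": -1}], "force": 25}}

```text
clock: 30.72
tool_pos: [0.4785, 0.3354, 0.0991]
eef_rot: [0.686, 0.727, 0.001, -0.0]
contact_force: [-0.0, -1.1, 4.4]
opening: 0.355
finger_force: 25.0
```

```bash
python3 -c "
from h import *
go((.478,.3325,.20));print(pose(None).round(4))"
```

```text
dp [  -2.7   -0.7 -100.9] tw [ 0.    -0.002 -0.   ]
[[-5.800e-02  9.983e-01  2.000e-04  4.785e-01]
 [ 9.983e-01  5.800e-02  1.600e-03  3.354e-01]
 [ 1.600e-03  3.000e-04 -1.000e+00  9.910e-02]
 [ 0.000e+00  0.000e+00  0.000e+00  1.000e+00]]
```

Request:
{"method": "step_arm", "body": {"motion": [{"dp": [0, 0, -30], "twist": [0, 0, 0], "hand": -1}, {"dp": [0, 0, -60], "twist": [0, 0, 0], "hand": -1}, {"dp": [0, 0, -90], "twist": [0, 0, 0], "hand": -1}, {"dp": [0, 0, -120], "twist": [0, 0, 0], "hand": -1}, {"dp": [0, 0, -120], "twist": [0, 0, 0], "hand": -1}]}}

```text
clock: 31.35
tool_pos: [0.4789, 0.336, 0.2202]
eef_rot: [0.686, 0.727, 0.002, -0.001]
contact_force: [-0.1, -0.5, -0.9]
opening: 0.354
finger_force: 25.0
```

```bash
python3 -c "
from h import *
s=snap('side','side5.png')
c=s['pixels'][90:350,120:400];cv2.imwrite('pics/side5c.png',cv2.resize(c,None,fx=2,fy=2)[:,:,::-1])
find(s,'side','probe');find(s,'side','probe_tip')
go((.6149,.1125,.22))"
```

```text
probe 0.61 [0.473 0.348 0.233] [213. 221.]
probe_tip 0.64 [0.476 0.343 0.233] [214. 218.]
dp [-229.1  124.    -3. ] tw [-0.002  0.001 -0.   ]
```

View pics/side5c.png

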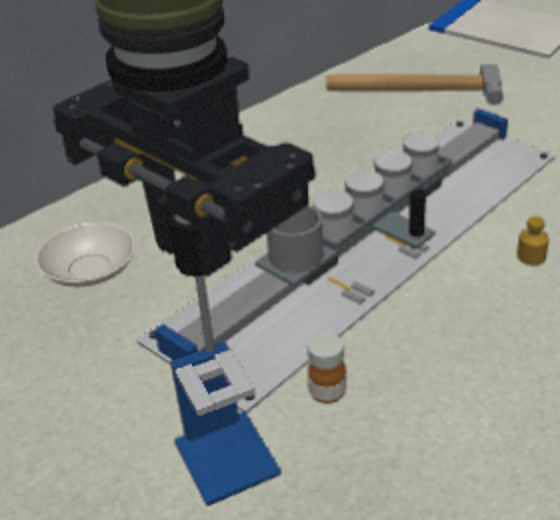

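Side view: the probe is held upright at (205,260) with its stem just clear of the plate. The carrier with four tins and the beaker is at station 1.

Request:
{"method": "step_arm", "body": {"motion": [{"dp": [-40, 22, 0], "twist": [0, 0, 0], "hand": -1}, {"dp": [-85, 46, 0], "twist": [0, 0, 0], "hand": -1}, {"dp": [-130, 70, 0], "twist": [0, 0, 0], "hand": -1}, {"dp": [-175, 95, 0], "twist": [0, 0, 0], "hand": -1}, {"dp": [-210, 114, 0], "twist": [0, 0, 0], "hand": -1}]}}

```text
clock: 32.12
tool_pos: [0.6046, 0.1288, 0.2162]
eef_rot: [0.687, 0.727, -0.001, -0.001]
contact_force: [0.3, 0.3, -1.0]
opening: 0.355
finger_force: 25.0
```

Request:
{"method": "step_arm", "body": {"motion": [{"dp": [-15, 9, 0], "twist": [0, 0, 0], "hand": -1}, {"dp": [-18, 10, 0], "twist": [0, 0, 0], "hand": -1}, {"dp": [-18, 10, 0], "twist": [0, 0, 0], "hand": -1}]}}

```text
clock: 32.5
tool_pos: [0.6142, 0.1167, 0.2181]
eef_rot: [0.685, 0.728, 0.0, -0.001]
contact_force: [-0.8, 0.1, -1.2]
opening: 0.355
finger_force: 25.0
```

```bash
python3 -c "
from h import *
go((.6149,.1125,.137))
T=pose(None)
s=snap('wrist');P=cloud(s)
L=(P-T[:3,3])@T[:3,:3]*1000
m=np.isfinite(L[...,2])&(np.hypot(L[...,0],L[...,1])<30)&(L[...,2]>10)&(L[...,2]<95)
q=L[m]
for z in range(10,95,10):
  k=q[(q[:,2]>z)&(q[:,2]<z+10)]
  if len(k)>3: print(z,len(k),np.median(k,0).round(1))
s=snap('top');P=cloud(s)
m=(P[...,2]>.09)&(P[...,2]<.108)&(np.hypot(P[...,0]-.48,P[...,1]-.33)<.06)
q=P[m];print(m.sum(),cv2.minAreaRect(q[:,:2].astype(np.float32)*1000));
v,u=np.where(m)
for a in range(v.min(),v.max()+1): print(''.join('#' if m[a,b] else '.' for b in range(u.min(),u.max()+1)))
h=(P[...,2]<.06)
for (a,b) in [(v.min(),u.min())]: print(a,b)
np.save('P2.npy',P)"
```

```text
dp [-4.5  0.6 81.1] tw [-0.002 -0.003  0.003]
30 56 [ 0.  -0.4 35.5]
40 53 [-0.2 -0.4 45.4]
50 47 [-0.1 -0.4 55.1]
60 37 [-0.2  0.3 64.6]
70 40 [-0.2 -0.4 74.7]
80 11 [-0.1 -0.4 82.2]
497 ((486.2257385253906, 330.1021728515625), (51.63168716430664, 64.09168243408203), 72.069091796875)
........###.................
.......#######..............
.......##########...........
.......##############.......
......##################....
......#####################.
......######################
.....########...############
.....########......#########
.....###########....#######.
....###############.#######.
....#######################.
....######################..
...#######################..
...#######....############..
...#######........#######...
..########........#######...
..#######........########...
..#######........#######....
.########........#######....
.#######........########....
.#######........#######.....
########........#######.....
###########....########.....
##############.#######......
######################......
...###################......
......###############.......
.........#######.####.......
............#########.......
................####........
...................#........
189 188
```

Dip: shift slightly and lower in small steps.

Request:
{"method": "step_arm", "body": {"motion": [{"dp": [-1.5, 0.5, 20], "twist": [0, 0, 0], "hand": -1}, {"dp": [-1.5, 0.5, 40], "twist": [0, 0, 0], "hand": -1}, {"dp": [-1.5, 0.5, 58], "twist": [0, 0, 0], "hand": -1}, {"dp": [-1.5, 0.5, 74], "twist": [0, 0, 0], "hand": -1}, {"dp": [-1.5, 0.5, 82], "twist": [0, 0, 0], "hand": -1}]}}

```text
clock: 33.22
tool_pos: [0.6153, 0.113, 0.1347]
eef_rot: [0.686, 0.727, -0.001, -0.001]
contact_force: [-0.0, -0.3, -0.7]
opening: 0.354
finger_force: 25.0
```

Request:
{"method": "step_arm", "body": {"motion": [{"dp": [0, 0, 0], "twist": [0, 0, 0], "hand": -1}, {"dp": [0, 0, 0], "twist": [0, 0, 0], "hand": -1}, {"dp": [0, 0, 0], "twist": [0, 0, 0], "hand": -1}, {"dp": [0, 0, 0], "twist": [0, 0, 0], "hand": -1}, {"dp": [0, 0, 0], "twist": [0, 0, 0], "hand": -1}]}}

```text
clock: 33.85
tool_pos: [0.6159, 0.1132, 0.1365]
eef_rot: [0.686, 0.727, 0.0, -0.001]
contact_force: [0.9, 0.0, -0.7]
opening: 0.354
finger_force: 25.0
```

```bash
python3 -c "
from h import *
go((.6149,.1154,.137))
s=snap('side','side6.png');P=cloud(s);print('beaker',circ(P,(.615,.112),.04,.076,.085))
P=np.load('P2.npy')
m=((P[...,2]>.094)&(P[...,2]<.108)&(np.hypot(P[...,0]-.48,P[...,1]-.33)<.06))
sub=(~m[189:221,188:216]).astype(np.uint8)
n,l,st,ce=cv2.connectedComponentsWithStats(sub,connectivity=4)
K=m
for i in range(1,n):
  if st[i,4]>15:
    lab=(l==i).astype(np.uint8);ring=cv2.dilate(lab,np.ones((3,3)))-lab
    q=P[189:221,188:216][(ring>0)&m[189:221,188:216]]
    if len(q): print(st[i],cv2.minAreaRect((q[:,:2]*1000).astype(np.float32)))
"
```

```text
dp [ 2.3 -0.9 -0.5] tw [-0.    -0.001 -0.   ]
beaker (array([6.169e-01, 1.133e-01, 7.900e-02, 3.110e-02, 1.520e+02]), array([0.6148, 0.1163]))
[ 0  0  8 22 92] ((496.3792724609375, 351.30859375), (3.880398988723755, 55.01595687866211), 73.40618896484375)
[11  0 17  6 55] ((514.24169921875, 317.4178771972656), (41.242828369140625, 2.732029914855957), 71.73674011230469)
[ 20   8   8  24 103] ((476.8330383300781, 307.6529846191406), (2.2668495178222656, 59.66331481933594), 70.83784484863281)
[ 8 14 10 11 74] ((477.7432556152344, 332.24658203125), (24.59391212463379, 28.202760696411133), 75.1891860961914)
[ 0 26 19  6 65] ((456.9335021972656, 338.9473571777344), (47.078758239746094, 2.830016613006592), 71.73941040039062)
```

Request:
{"method": "step_arm", "body": {"motion": [{"dp": [1.5, 0, 0], "twist": [0, 0, 0], "hand": -1}, {"dp": [1.5, 0, 0], "twist": [0, 0, 0], "hand": -1}, {"dp": [1.5, 0, 0], "twist": [0, 0, 0], "hand": -1}, {"dp": [1.5, 0, 0], "twist": [0, 0, 0], "hand": -1}, {"dp": [1.5, 0, 0], "twist": [0, 0, 0], "hand": -1}]}}

```text
clock: 34.52
tool_pos: [0.6157, 0.1146, 0.1362]
eef_rot: [0.686, 0.727, 0.0, -0.001]
contact_force: [-1.3, -0.0, -0.4]
opening: 0.358
finger_force: 25.0
```

Request:
{"method": "step_arm", "body": {"motion": [{"dp": [0, 0, 0], "twist": [0, 0, 0], "hand": -1}, {"dp": [0, 0, 0], "twist": [0, 0, 0], "hand": -1}, {"dp": [0, 0, 0], "twist": [0, 0, 0], "hand": -1}, {"dp": [0, 0, 0], "twist": [0, 0, 0], "hand": -1}, {"dp": [0, 0, 0], "twist": [0, 0, 0], "hand": -1}]}}

```text
clock: 35.15
tool_pos: [0.6157, 0.1147, 0.1362]
eef_rot: [0.686, 0.727, 0.0, -0.001]
contact_force: [0.0, -0.7, -0.4]
opening: 0.355
finger_force: 25.0
```

Request:
{"method": "step_arm", "body": {"motion": [{"dp": [0, 0, 0], "twist": [0, 0, 0], "hand": -1}, {"dp": [0, 0, 0], "twist": [0, 0, 0], "hand": -1}, {"dp": [0, 0, 0], "twist": [0, 0, 0], "hand": -1}, {"dp": [0, 0, 0], "twist": [0, 0, 0], "hand": -1}, {"dp": [0, 0, 0], "twist": [0, 0, 0], "hand": -1}]}}

```text
clock: 35.78
tool_pos: [0.6157, 0.1147, 0.1362]
eef_rot: [0.686, 0.727, 0.0, -0.001]
contact_force: [0.5, 1.3, -0.2]
opening: 0.354
finger_force: 25.0
```

Request:
{"method": "step_arm", "body": {"motion": [{"dp": [0, 0, 0], "twist": [0, 0, 0], "hand": -1}, {"dp": [0, 0, 0], "twist": [0, 0, 0], "hand": -1}, {"dp": [0, 0, 0], "twist": [0, 0, 0], "hand": -1}, {"dp": [0, 0, 0], "twist": [0, 0, 0], "hand": -1}, {"dp": [0, 0, 0], "twist": [0, 0, 0], "hand": -1}]}}

```text
clock: 36.4
tool_pos: [0.6157, 0.1146, 0.1362]
eef_rot: [0.686, 0.727, 0.0, -0.001]
contact_force: [-0.1, 0.6, -0.8]
opening: 0.351
finger_force: 25.0
```

Request:
{"method": "step_arm", "body": {"motion": [{"dp": [0, 0, 0], "twist": [0, 0, 0], "hand": -1}, {"dp": [0, 0, 0], "twist": [0, 0, 0], "hand": -1}, {"dp": [0, 0, 0], "twist": [0, 0, 0], "hand": -1}, {"dp": [0, 0, 0], "twist": [0, 0, 0], "hand": -1}, {"dp": [0, 0, 0], "twist": [0, 0, 0], "hand": -1}]}}

```text
clock: 37.02
tool_pos: [0.6157, 0.1146, 0.1362]
eef_rot: [0.686, 0.727, 0.0, -0.001]
contact_force: [-0.4, 0.7, -0.5]
opening: 0.354
finger_force: 25.0
```

Request:
{"method": "step_arm", "body": {"motion": [{"dp": [0, 0, 0], "twist": [0, 0, 0], "hand": -1}, {"dp": [0, 0, 0], "twist": [0, 0, 0], "hand": -1}, {"dp": [0, 0, 0], "twist": [0, 0, 0], "hand": -1}, {"dp": [0, 0, 0], "twist": [0, 0, 0], "hand": -1}, {"dp": [0, 0, 0], "twist": [0, 0, 0], "hand": -1}]}}

```text
clock: 37.65
tool_pos: [0.6157, 0.1147, 0.1362]
eef_rot: [0.686, 0.727, 0.0, -0.001]
contact_force: [0.1, 0.2, 0.3]
opening: 0.358
finger_force: 25.0
```

Request:
{"method": "step_arm", "body": {"motion": [{"dp": [0, 0, 0], "twist": [0, 0, 0], "hand": -1}, {"dp": [0, 0, 0], "twist": [0, 0, 0], "hand": -1}, {"dp": [0, 0, 0], "twist": [0, 0, 0], "hand": -1}, {"dp": [0, 0, 0], "twist": [0, 0, 0], "hand": -1}, {"dp": [0, 0, 0], "twist": [0, 0, 0], "hand": -1}]}}

```text
clock: 38.28
tool_pos: [0.6157, 0.1147, 0.1362]
eef_rot: [0.686, 0.727, 0.0, -0.001]
contact_force: [-0.3, 0.4, -0.7]
opening: 0.358
finger_force: 25.0
```

Request:
{"method": "step_arm", "body": {"motion": [{"dp": [0, 0, -25], "twist": [0, 0, 0], "hand": -1}, {"dp": [0, 0, -50], "twist": [0, 0, 0], "hand": -1}, {"dp": [0, 0, -75], "twist": [0, 0, 0], "hand": -1}, {"dp": [0, 0, -86], "twist": [0, 0, 0], "hand": -1}, {"dp": [0, 0, -86], "twist": [0, 0, 0], "hand": -1}]}}

```text
clock: 38.9
tool_pos: [0.616, 0.1147, 0.2226]
eef_rot: [0.686, 0.727, 0.001, -0.0]
contact_force: [-0.7, 0.2, -0.8]
opening: 0.358
finger_force: 25.0
```

```bash
python3 -c "
from h import *
go((.4777-.0002,.3322+.0035,.22))"
```

```text
dp [ 228.7 -125.5    2.8] tw [ 0.    -0.001 -0.   ]
```

Request:
{"method": "step_arm", "body": {"motion": [{"dp": [40, -22, 0], "twist": [0, 0, 0], "hand": -1}, {"dp": [85, -47, 0], "twist": [0, 0, 0], "hand": -1}, {"dp": [130, -71, 0], "twist": [0, 0, 0], "hand": -1}, {"dp": [175, -96, 0], "twist": [0, 0, 0], "hand": -1}, {"dp": [210, -115, 0], "twist": [0, 0, 0], "hand": -1}]}}

```text
clock: 39.52
tool_pos: [0.4867, 0.319, 0.2214]
eef_rot: [0.686, 0.728, -0.001, -0.001]
contact_force: [-0.3, -0.0, -0.8]
opening: 0.352
finger_force: 25.0
```

Request:
{"method": "step_arm", "body": {"motion": [{"dp": [15, -9, 0], "twist": [0, 0, 0], "hand": -1}, {"dp": [18, -10, 0], "twist": [0, 0, 0], "hand": -1}, {"dp": [18, -10, 0], "twist": [0, 0, 0], "hand": -1}, {"dp": [18, -10, 0], "twist": [0, 0, 0], "hand": -1}]}}

```text
clock: 40.02
tool_pos: [0.4791, 0.333, 0.2222]
eef_rot: [0.687, 0.726, -0.0, -0.0]
contact_force: [-0.8, 0.3, -2.1]
opening: 0.356
finger_force: 25.0
```

```bash
python3 -c "
from h import *
go((.4777-.0002,.3322+.0035,.22))
T=pose(None)
s=snap('wrist');P=cloud(s)
L=(P-T[:3,3])@T[:3,:3]*1000
m=np.isfinite(L[...,2])&(np.hypot(L[...,0],L[...,1])<20)&(L[...,2]>30)&(L[...,2]<88)
q=L[m];print(np.median(q,0),q[:,2].max()); print(np.median(P[m],0))
m=(P[...,2]>.094)&(P[...,2]<.106)&(np.hypot(P[...,0]-.48,P[...,1]-.33)<.055)
print(m.sum(),cv2.minAreaRect((P[m][:,:2]*1000).astype(np.float32)))"
```

```text
dp [ 2.7 -1.4  2.2] tw [-0.     0.    -0.003]
[-0.20733215 -0.34720548 53.19451961] 83.91073476280191
[0.47869779 0.33285997 0.16900619]
3472 ((487.71051025390625, 329.4458312988281), (50.25101089477539, 64.14773559570312), 71.08080291748047)
```

Request:
{"method": "step_arm", "body": {"motion": [{"dp": [2.5, -0.7, 5], "twist": [0, 0, 0], "hand": -1}, {"dp": [2.5, -0.7, 30], "twist": [0, 0, 0], "hand": -1}, {"dp": [2.5, -0.7, 55], "twist": [0, 0, 0], "hand": -1}, {"dp": [2.5, -0.7, 80], "twist": [0, 0, 0], "hand": -1}, {"dp": [2.5, -0.7, 100], "twist": [0, 0, 0], "hand": -1}]}}

```text
clock: 40.7
tool_pos: [0.4767, 0.3371, 0.1212]
eef_rot: [0.686, 0.727, -0.0, -0.001]
contact_force: [-0.5, -0.6, -0.4]
opening: 0.353
finger_force: 25.0
```

Request:
{"method": "step_arm", "body": {"motion": [{"dp": [0, 0, 10], "twist": [0, 0, 0], "hand": -1}, {"dp": [0, 0, 18], "twist": [0, 0, 0], "hand": -1}, {"dp": [0, 0, 22], "twist": [0, 0, 0], "hand": -1}, {"dp": [0, 0, 22], "twist": [0, 0, 0], "hand": -1}, {"dp": [0, 0, 22], "twist": [0, 0, 0], "hand": -1}]}}

```text
clock: 41.32
tool_pos: [0.4771, 0.3378, 0.101]
eef_rot: [0.686, 0.727, 0.001, -0.001]
contact_force: [-0.2, -0.7, -1.5]
opening: 0.358
finger_force: 25.0
```

Request:
{"method": "step_arm", "body": {"motion": [{"dp": [-2, 1, 0], "twist": [0, 0, 0], "hand": -1}, {"dp": [-2, 1, 2.5], "twist": [0, 0, 0], "hand": -1}, {"dp": [-2, 1, 2.5], "twist": [0, 0, 0], "hand": -1}, {"dp": [-2, 1, 2.5], "twist": [0, 0, 0], "hand": -1}]}}

```text
clock: 41.82
tool_pos: [0.4785, 0.3354, 0.0991]
eef_rot: [0.687, 0.727, 0.001, -0.0]
contact_force: [-0.5, -2.6, 7.4]
opening: 0.358
finger_force: 25.0
```

Request:
{"method": "step_arm", "body": {"motion": [{"dp": [0, 0, 0], "twist": [0, 0, 0], "hand": 0.3}, {"dp": [0, 0, 0], "twist": [0, 0, 0], "hand": 0.3}, {"dp": [0, 0, 0], "twist": [0, 0, 0], "hand": 0.3}, {"dp": [0, 0, 0], "twist": [0, 0, 0], "hand": 0.3}]}}

```text
clock: 42.32
tool_pos: [0.4779, 0.3356, 0.0979]
eef_rot: [0.686, 0.727, 0.0, -0.001]
contact_force: [-0.0, -0.5, 0.5]
opening: 0.651
finger_force: 0.0
```

```bash
python3 -c "
from h import *
s=snap('side');P=cloud(s);print('probe side',circ(P,(.478,.331),.03,.135,.16))"
```

```text
probe side (array([4.871e-01, 3.368e-01, 1.437e-01, 2.200e-02, 8.800e+01]), array([0.4821, 0.344 ]))
```

Request:
{"method": "step_arm", "body": {"motion": [{"dp": [0, 0, -30], "twist": [0, 0, 0], "hand": 0.3}, {"dp": [0, 0, -70], "twist": [0, 0, 0], "hand": 0.3}, {"dp": [0, 0, -110], "twist": [0, 0, 0], "hand": 0.3}, {"dp": [-60, 0, -110], "twist": [0, 0, 0], "hand": 0.1}, {"dp": [-120, 0, -110], "twist": [0, 0, 0], "hand": 0.1}]}}

```text
clock: 43.0
tool_pos: [0.4852, 0.2148, 0.2085]
eef_rot: [0.686, 0.728, 0.001, -0.0]
contact_force: [0.4, -0.7, 0.5]
opening: 0.552
finger_force: 0.0
```

```bash
python3 -c "
from h import *
s=snap('top');P=cloud(s)
print('probe',circ(P,(.478,.331),.04,.135,.16))
print('post',circ(P,(.5435,-.007),.03,.06,.1))
for c in ((.6325,-.2149),(.6295,-.1588),(.626,-.1047),(.623,-.0506)): print(circ(P,np.array(c)+EY[:2]*.101,.027,.06,.075))
s=snap('side');P=cloud(s);print('probe side',circ(P,(.478,.331),.04,.135,.16))
c=s['pixels'][230:370,160:300];cv2.imwrite('pics/side7c.png',cv2.resize(c,None,fx=3,fy=3)[:,:,::-1])
go((.5438,-.0065,.12))"
```

```text
probe None
post (array([ 5.436e-01, -6.400e-03,  8.480e-02,  9.000e-03,  5.000e+01]), array([ 0.5425, -0.0066]))
(array([ 6.255e-01, -1.142e-01,  6.970e-02,  2.260e-02,  2.670e+02]), array([ 0.626 , -0.1142]))
(array([ 6.238e-01, -5.880e-02,  6.980e-02,  2.250e-02,  2.680e+02]), array([ 0.6227, -0.0585]))
(array([ 6.184e-01, -9.000e-04,  6.990e-02,  2.230e-02,  2.650e+02]), array([ 0.6178, -0.0009]))
(array([6.173e-01, 5.010e-02, 7.000e-02, 2.210e-02, 2.630e+02]), array([0.6169, 0.0501]))
probe side (array([4.778e-01, 3.341e-01, 1.443e-01, 1.670e-02, 2.960e+02]), array([0.4744, 0.3364]))
dp [-214.7   47.9   88.3] tw [-0.003  0.008 -0.01 ]
```

View pics/side7c.png

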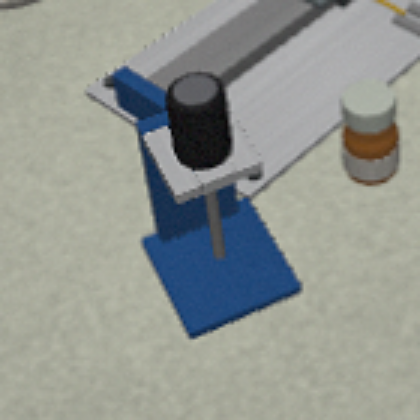

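The probe hangs upright in its stand (head at (200,120) in the crop), in the same place as at the start. Next I'll go back to the post.

Request:
{"method": "step_arm", "body": {"motion": [{"dp": [-50, 11, 0], "twist": [0, 0, 0], "hand": 0.1}, {"dp": [-105, 23, 10], "twist": [0, 0, 0], "hand": 0.1}, {"dp": [-160, 35, 40], "twist": [0, 0, 0], "hand": 0.1}, {"dp": [-214, 47.5, 70], "twist": [0, 0, 0], "hand": 0.1}, {"dp": [-214, 47.5, 80], "twist": [0, 0, 0], "hand": 0.1}]}}

```text
clock: 43.72
tool_pos: [0.5445, -0.0012, 0.1252]
eef_rot: [0.69, 0.724, -0.002, -0.0]
contact_force: [-0.3, 0.6, 0.9]
opening: 0.548
finger_force: 0.0
```

Request:
{"method": "step_arm", "body": {"motion": [{"dp": [0, 0, 0], "twist": [0, 0, 0], "hand": 0.1}, {"dp": [0, 0, 0], "twist": [0, 0, 0], "hand": 0.1}]}}

```text
clock: 43.98
tool_pos: [0.5451, 0.0075, 0.1286]
eef_rot: [0.685, 0.728, 0.001, -0.001]
contact_force: [0.4, -0.2, 0.6]
opening: 0.55
finger_force: 0.0
```

```bash
python3 -c "
from h import *
s=snap('wrist');P=cloud(s);print(circ(P,(.5435,-.0065),.025,.075,.095))
go((.5440,-.0065,.042))"
```

```text
(array([ 5.447e-01, -7.700e-03,  8.540e-02,  9.100e-03,  6.750e+02]), array([ 0.5446, -0.0062]))
dp [-13.9  -2.1  86.7] tw [ 0.001 -0.002  0.003]
```

Request:
{"method": "step_arm", "body": {"motion": [{"dp": [-13.8, -1.5, 0], "twist": [0, 0, 0], "hand": 0.1}, {"dp": [-13.8, -1.5, 45], "twist": [0, 0, 0], "hand": 0.1}, {"dp": [-13.8, -1.5, 86], "twist": [0, 0, 0], "hand": 0.1}, {"dp": [-13.8, -1.5, 86], "twist": [0, 0, 0], "hand": 0.1}, {"dp": [-13.8, -1.5, 86], "twist": [0, 0, 0], "hand": -1}], "force": 40}}

```text
clock: 44.65
tool_pos: [0.5448, -0.0087, 0.043]
eef_rot: [0.686, 0.727, 0.001, -0.0]
contact_force: [0.5, 0.1, -0.6]
opening: 0.461
finger_force: 0.0
```

Request:
{"method": "step_arm", "body": {"motion": [{"dp": [0, 0, 0], "twist": [0, 0, 0], "hand": -1}, {"dp": [0, 0, 0], "twist": [0, 0, 0], "hand": -1}, {"dp": [0, 0, 0], "twist": [0, 0, 0], "hand": -1}, {"dp": [0, 0, 0], "twist": [0, 0, 0], "hand": -1}, {"dp": [0, 0, 0], "twist": [0, 0, 0], "hand": -1}]}}

```text
clock: 45.28
tool_pos: [0.5449, -0.0089, 0.0426]
eef_rot: [0.686, 0.727, 0.001, 0.0]
contact_force: [-0.6, -0.4, 7.1]
opening: 0.193
finger_force: 40.0
```

Request:
{"method": "step_arm", "body": {"motion": [{"dp": [8, 0, 0], "twist": [0, 0, 0], "hand": -1}, {"dp": [16, 0, 0], "twist": [0, 0, 0], "hand": -1}, {"dp": [22, 0, 0], "twist": [0, 0, 0], "hand": -1}, {"dp": [28, 0, 0], "twist": [0, 0, 0], "hand": -1}, {"dp": [36, 0, 0], "twist": [0, 0, 0], "hand": -1}]}}

```text
clock: 45.9
tool_pos: [0.5429, 0.0262, 0.0427]
eef_rot: [0.687, 0.727, 0.0, 0.001]
contact_force: [-0.3, -1.6, 6.6]
opening: 0.194
finger_force: 40.0
```

Request:
{"method": "step_arm", "body": {"motion": [{"dp": [12, 0, 0], "twist": [0, 0, 0], "hand": -1}, {"dp": [24, 0, 0], "twist": [0, 0, 0], "hand": -1}, {"dp": [36, 0, 0], "twist": [0, 0, 0], "hand": -1}, {"dp": [46, 0, 0], "twist": [0, 0, 0], "hand": -1}, {"dp": [52, 0, 0], "twist": [0, 0, 0], "hand": -1}]}}

```text
clock: 46.52
tool_pos: [0.5401, 0.076, 0.0426]
eef_rot: [0.687, 0.727, -0.001, 0.002]
contact_force: [2.5, -11.9, 11.4]
opening: 0.188
finger_force: 40.0
```

```bash
python3 -c "
from h import *
t=np.array(r.get_state()['tool_pos']);print((t-np.array([.5449,-.0089,.043]))@EY,(t-np.array([.5449,-.0089,.043]))@EX)"
```

```text
0.08503208573867925 0.00014916655925812595
```

Now at the last ridge. I'll push on to about +106 mm commanded, as last time.

Request:
{"method": "step_arm", "body": {"motion": [{"dp": [4, 0, 0], "twist": [0, 0, 0], "hand": -1}, {"dp": [8, 0, 0], "twist": [0, 0, 0], "hand": -1}, {"dp": [12, 0, 0], "twist": [0, 0, 0], "hand": -1}, {"dp": [15, 0, 0], "twist": [0, 0, 0], "hand": -1}, {"dp": [17, 0, 0], "twist": [0, 0, 0], "hand": -1}]}}

```text
clock: 47.15
tool_pos: [0.5399, 0.0766, 0.0426]
eef_rot: [0.691, 0.723, -0.011, 0.01]
contact_force: [4.1, -31.3, 20.7]
opening: 0.195
finger_force: 40.0
```

```bash
python3 -c "
from h import *
st=r.get_state();t=np.array(st['tool_pos']);print((t-np.array([.5449,-.0089,.043]))@EY,st['contact_force'])"
```

```text
0.08562737755626251 [  4.11118508 -31.27016814  20.70543799]
```

Request:
{"method": "step_arm", "body": {"motion": [{"dp": [1, 0, -4], "twist": [0, 0, 0], "hand": -1}, {"dp": [3, 0, -8], "twist": [0, 0, 0], "hand": -1}, {"dp": [3, 0, -8], "twist": [0, 0, 0], "hand": -1}]}}

```text
clock: 47.52
tool_pos: [0.5391, 0.0921, 0.0443]
eef_rot: [0.688, 0.725, -0.004, 0.001]
contact_force: [13.9, -4.8, -46.9]
opening: 0.189
finger_force: 40.0
```

Over the ridge. Now relax the lift and lead, then release.

Request:
{"method": "step_arm", "body": {"motion": [{"dp": [-6, 0, 7], "twist": [0, 0, 0], "hand": -1}, {"dp": [-7, 0, 8], "twist": [0, 0, 0], "hand": -1}, {"dp": [-7, 0, 8], "twist": [0, 0, 0], "hand": 0.1}, {"dp": [-7, 0, 8], "twist": [0, 0, 0], "hand": 0.1}, {"dp": [-7, 0, 8], "twist": [0, 0, 0], "hand": 0.1}]}}

```text
clock: 48.15
tool_pos: [0.5379, 0.0919, 0.0415]
eef_rot: [0.686, 0.727, -0.0, -0.001]
contact_force: [-0.0, -0.3, 0.3]
opening: 0.507
finger_force: 0.0
```

Request:
{"method": "step_arm", "body": {"motion": [{"dp": [0, 0, 0], "twist": [0, 0, 0], "hand": 0.1}, {"dp": [0, 0, -40], "twist": [0, 0, 0], "hand": 0.1}, {"dp": [0, 0, -100], "twist": [0, 0, 0], "hand": 0.1}, {"dp": [-50, -40, -150], "twist": [0, 0, 0], "hand": 0.1}, {"dp": [-100, -80, -150], "twist": [0, 0, 0], "hand": 0.1}]}}

```text
clock: 48.78
tool_pos: [0.4754, 0.0017, 0.1915]
eef_rot: [0.686, 0.728, 0.003, 0.001]
contact_force: [0.5, -1.4, -0.1]
opening: 0.553
finger_force: 0.0
```

Request:
{"method": "step_arm", "body": {"motion": [{"dp": [-55, -45, 0], "twist": [0, 0, 0], "hand": 0.1}, {"dp": [-100, -50, 0], "twist": [0, 0, 0], "hand": 0.1}, {"dp": [-150, -50, 0], "twist": [0, 0, 0], "hand": 0.1}, {"dp": [-150, -50, 0], "twist": [0, 0, 0], "hand": 0.1}, {"dp": [-150, -50, 0], "twist": [0, 0, 0], "hand": 0.1}]}}

```text
clock: 49.4
tool_pos: [0.4328, -0.1507, 0.1891]
eef_rot: [0.686, 0.727, 0.001, -0.001]
contact_force: [0.1, 0.7, -0.7]
opening: 0.552
finger_force: 0.0
```

```bash
python3 -c "
from h import *
s=snap('top','top8.png');P=cloud(s)
p=circ(P,(.538,.094),.03,.06,.1);print('post',p,(p[0][:3]-np.array([.5493,-.1071,.0847]))@EY)
for c in ((.6325,-.2149),(.6295,-.1588),(.626,-.1047),(.623,-.0506)): print(circ(P,np.array(c)+EY[:2]*.201,.027,.06,.075))
print('probe',circ(P,(.478,.331),.04,.135,.16))
print('jar',circ(P,(.47,.211),.04,.05,.07));print('wt',circ(P,(.44,-.085),.04,.03,.06))
c=s['pixels'][90:270,150:480];cv2.imwrite('pics/top8c.png',cv2.resize(c,None,fx=2.3,fy=2.3)[:,:,::-1])"
```

```text
post (array([5.376e-01, 9.370e-02, 8.420e-02, 8.800e-03, 5.000e+01]), array([0.5369, 0.0934])) 0.20114056875698402
(array([ 6.213e-01, -1.350e-02,  6.980e-02,  2.250e-02,  2.640e+02]), array([ 0.6206, -0.0138]))
(array([6.181e-01, 4.190e-02, 6.990e-02, 2.230e-02, 2.560e+02]), array([0.6178, 0.0421]))
(array([6.128e-01, 9.930e-02, 6.960e-02, 2.210e-02, 2.640e+02]), array([0.6121, 0.0991]))
(array([6.114e-01, 1.508e-01, 7.000e-02, 2.220e-02, 2.590e+02]), array([0.611 , 0.1503]))
probe (array([4.771e-01, 3.328e-01, 1.453e-01, 1.610e-02, 1.620e+02]), array([0.4772, 0.331 ]))
jar (array([4.696e-01, 2.137e-01, 6.200e-02, 1.630e-02, 1.470e+02]), array([0.4692, 0.213 ]))
wt (array([ 4.411e-01, -9.040e-02,  3.420e-02,  1.650e-02,  1.120e+02]), array([ 0.4407, -0.0901]))
```

View pics/top8c.png

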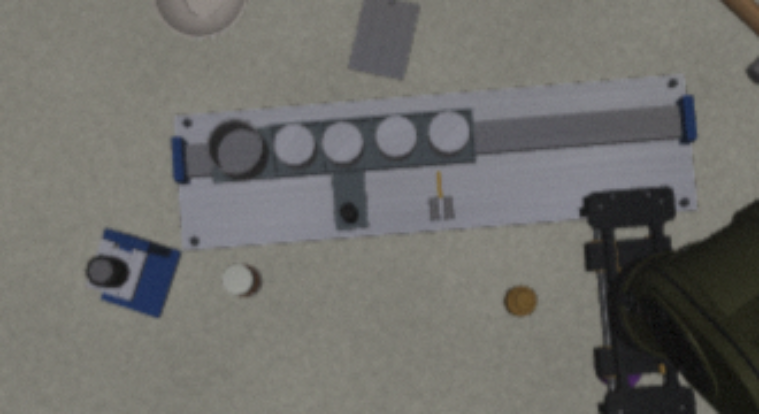

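The picture shows all four tins in their cells at (295–450, 135) and the carrier at the last station with its post at (348,212). The probe is in its stand at (103,270), the jar and weight are unmoved, and the arm is clear.

```bash
python3 -c "
from h import *
print(r.finish_job())"
```

```text
the job is handed in; nothing more can be done
None
```

The job is handed in, with no verdict shown. On the last camera check all four tins sat flat in their cells, the carrier was in the last detent, the probe hung upright in its stand after a dip of about 5 s, and the jar and weight had not moved.

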